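# Unload and unclamp a bend-test panel

## Task

The bend test is over: lift every ballast canister off the white test panel and stand it upright on the black rubber mat in front. Only when the panel is clear, swing the keeper hasp fully off the panel's end, and after that lay the steel extension bar in the clamp lever's saddle and throw the over-centre clamp fully open with it, never touching the lever with the robot itself. Then lay the bar back lengthwise on its plywood board, leaving the canisters on the mat and the other things on the desk undisturbed.

Things in the scene. Friction and masses are not known exactly. Their poses are not given: they have to be found in the camera images.
- rig: the bend-test rig, fixed to the desk. Origin on the desk under the panel, 15 mm from its middle. A white honeycomb panel 170 mm (rig x) by 410 mm (rig y, from -190 to +220 mm) whose top is 58 mm above the desk; a steel end stop block, equally high, against its +y end, carrying the hasp; the toggle clamp beyond its -y end with its upright pivot at rig (-40, -260) mm and a base plate 12 mm high. Its x points away from the robot.
- mat: black rubber mat fixed on the desk on the robot's side of the panel, 150 mm (its x) by 390 mm (its y) by 4 mm thick. Origin at the centre of its underside. Room for four canisters in a row along y, 95 mm apart.
- board: plywood board fixed on the desk, where the bar lives: 300 mm (its x) by 140 mm (its y) by 12 mm thick. Origin at the centre of its underside.
- bar: the extension bar: plain rectangular steel bar 240 mm long (its x), 22 mm wide (y), 24 mm high (z), 0.28 kg, both ends alike. Origin at the centre of its underside. Starts lying lengthwise on the board, loose.
- bar_center (a point): centre of the extension bar (12 mm above its underside); axes as the bar's.
- hasp (a joint): angle of the keeper hasp, rad: a flat steel strap 22 mm wide, 6 mm thick, lying on the end stop and over the panel's +y end, turning level about an upright hinge pin. 0 = pointing along rig -y, over the panel (starts between 0 and 0.2); grows clockwise seen from above, the tip coming towards the robot; 1.7 = stop, well off the panel. Stiff hinge, stays where left; about 2 N at the pull moves it.
- hasp_pull (a point): mid-height of the hasp's upright round pull, a knob 16 mm thick standing 40 mm high (65 to 105 mm above the desk) near the strap's tip, 65 mm from the hinge; pinch it from above and swing it.
- hasp_hinge (a point): the hasp's hinge axis, at rig (0, 255) mm, 58 mm above the desk.
- clamp_lever (a joint): angle of the clamp lever about its upright pivot, rad: 0 = closed (against a stop), 1.2 = fully open (against a stop), growing as the lever swings clockwise seen from above. Sprung over-centre with its dead point at 0.35: below it the spring throws it back to closed, beyond it on to open. Turning moment about 1.9 N m at the closed stop, falling to zero at the dead point, then pulling open with up to 1.9 N m: some 12 N on a bar held 165 mm from the pivot.
- saddle: the lever's steel saddle. Origin on the pivot axis at desk height, x pointing outward along the lever, z up. An open-topped channel from 45 to 115 mm from the pivot, 34 mm wide inside, floor 52 mm above the desk, side cheeks 5 mm thick with tops 70 mm above the desk; closed at its pivot end by a wall, open at its outer end. The bar is laid in from above along x, with some 70 mm of its length in the channel and the rest sticking out, then swung about the pivot.
- saddle_mid (a point): middle of the saddle channel's floor, 80 mm from the pivot, 52 mm above the desk; axes as the saddle's.
- can0: ballast canister, plain steel: 68 mm diameter, 75 mm high, about 0.5 kg, with a fixed bail handle on top: a round bar 12 mm thick, its centre line 115 mm above the canister's underside, 60 mm long along the canister's y, over the canister's middle; 34 mm free beneath it. Origin at the centre of its underside. Starts upright on the panel; may be absent.
- can1: ballast canister, plain steel: 68 mm diameter, 75 mm high, about 0.5 kg, with a fixed bail handle on top: a round bar 12 mm thick, its centre line 115 mm above the canister's underside, 60 mm long along the canister's y, over the canister's middle; 34 mm free beneath it. Origin at the centre of its underside. Starts upright on the panel; may be absent.
- can2: ballast canister, plain steel: 68 mm diameter, 75 mm high, about 0.5 kg, with a fixed bail handle on top: a round bar 12 mm thick, its centre line 115 mm above the canister's underside, 60 mm long along the canister's y, over the canister's middle; 34 mm free beneath it. Origin at the centre of its underside. Starts upright on the panel; may be absent.
- can3: ballast canister, plain steel: 68 mm diameter, 75 mm high, about 0.5 kg, with a fixed bail handle on top: a round bar 12 mm thick, its centre line 115 mm above the canister's underside, 60 mm long along the canister's y, over the canister's middle; 34 mm free beneath it. Origin at the centre of its underside. Starts upright on the panel; may be absent.
- gauge_stand: bystander: magnetic stand with a dial gauge, 225 mm high, beyond the panel. Origin under its square base (55 mm).
- drink: bystander: green drink bottle 190 mm high, 64 mm diameter. Origin at its underside.
- pen_cup: bystander: square black pen cup, 80 mm wide, 160 mm high with the pens. Origin at its underside.
Not all that is in view belongs to the job. What is shaped like the can3 but green or yellow is not meant.

How it is judged:
On the way, in this order (a step that is already met when the one before it is completed fails the run):
1. every canister stands upright and at rest on the mat, the hasp and the clamp still closed (x of can0 in the frame of mat between -0.058 and 0.058 m and y of can0 in the frame of mat between -0.178 and 0.178 m and height (world z) of each of can0, can1, can2, can3 below 0.014 m and angle between each of can0, can1, can2, can3's own z axis and vertical below 0.15 rad and linear speed of each of can0, can1, can2, can3 below 0.05 m/s and x of can1 in the frame of mat between -0.058 and 0.058 m and y of can1 in the frame of mat between -0.178 and 0.178 m and x of can2 in the frame of mat between -0.058 and 0.058 m and y of can2 in the frame of mat between -0.178 and 0.178 m and x of can3 in the frame of mat between -0.058 and 0.058 m and y of can3 in the frame of mat between -0.178 and 0.178 m and value of joint clamp_lever below 0.2 rad and value of joint hasp below 0.6 rad), for 0.2 s.
2. the hasp is swung off the panel, the clamp still closed (value of joint hasp above 1.25 rad and value of joint clamp_lever below 0.2 rad), for 0.2 s.
3. the clamp lever is thrown fully open with the bar at its saddle (value of joint clamp_lever above 1.1 rad and horizontal distance between bar_center and saddle_mid below 0.2 m), for 0.2 s.
At the end, for the whole second after the job is handed in: Each canister upright (0.15 rad), at rest, centre within 58 mm (x) and 178 mm (y) of the mat's; hasp beyond 1.25 rad, lever beyond 1.1 rad; bar at rest on its board, centre within 60 mm (x) and 62 mm (y) of the board's, length within 0.3 rad of the board's (x of can0 in the frame of mat between -0.058 and 0.058 m and y of can0 in the frame of mat between -0.178 and 0.178 m and height (world z) of each of can0, can1, can2, can3 below 0.014 m and angle between each of can0, can1, can2, can3's own z axis and vertical below 0.15 rad and linear speed of each of can0, can1, can2, can3, bar below 0.05 m/s and x of can1 in the frame of mat between -0.058 and 0.058 m and y of can1 in the frame of mat between -0.178 and 0.178 m and x of can2 in the frame of mat between -0.058 and 0.058 m and y of can2 in the frame of mat between -0.178 and 0.178 m and x of can3 in the frame of mat between -0.058 and 0.058 m and y of can3 in the frame of mat between -0.178 and 0.178 m and value of joint hasp above 1.25 rad and value of joint clamp_lever above 1.1 rad and x of bar_center in the frame of board between -0.06 and 0.06 m and y of bar_center in the frame of board between -0.062 and 0.062 m and height (world z) of bar_center below 0.034 m and angle between the x axis of bar and the x axis of board, either way round below 0.3 rad); the robot touches nothing.
It fails at once if the gripper or arm presses on the clamp lever (over 2 N) (contact force between any of the fingers, the arm and saddle above 2 N).
It fails at once if a bystander is moved more than 30 mm (distance of gauge_stand from where it was at the start of the episode above 0.03 m).
It fails at once if a bystander is moved more than 30 mm (distance of drink from where it was at the start of the episode above 0.03 m).
It fails at once if a bystander is moved more than 30 mm (distance of pen_cup from where it was at the start of the episode above 0.03 m).
Of can0, can1, can2, can3 only 2 to 4 are there at a start; the rules pass over those that are not, and their reading is None.
At some moment in a run one of can0, can1, can2, can3, bar may be knocked a few centimetres aside while the robot is not near it.
It also fails if it takes over 210 s, if anything falls off the work surface, if the arm or the gripper's body presses on something with over 40 N, if the wrist force passes 120 N, or if a joint passes its speed limit or range.

## Robot

A 7-joint arm with a two-finger parallel gripper is mounted at the origin on the work surface. World frame = base frame: x ahead of the robot, y to its left, z up, the work surface at z = 0. Lengths are in m, angles in rad, forces in N, time in s.
With the tool pointing down it reaches from about 0.425 to 0.875 m from the base axis. Payload 4.7 kg.
Tool frame: the origin (TCP) lies at the very end of the fingers, on their centre line; the grasp point (between the pads) lies 19 mm behind it; z points along the fingers, y is the line along which they close (so a half turn about z gives the same grasp; the last joint's range is limited). The gripper opens to 87 mm and grips with 3 to 60 N. Pads are 19 mm wide; open, the fingers measure 117 mm over their backs; the gripper's body (75 mm by 190 mm) begins 51 mm behind the grasp point.
Start: joints at [1.13, 0.321, -0.07, 1.45, 0.023, 1.371, -0.057], TCP at [0.286, -0.584, 0.223] pointing down, gripper open.
Joint ranges: [-2.86, 2.86], [-0.3, 2.09], [-1.38, 1.24], [0.06, 2.45], [-1.56, 4.7], [0.09, 2.05], [-2.69, 2.69]. Speed limits (rad/s): [2.57, 2.57, 3.14, 3.14, 3.14, 3.14, 3.14].

## Interface

Orientations are given as a rotation vector (axis times angle).
In Python, from bench import ctrl, vision gives the robot as it stands.
- The arm moves only by the tool jog_arm, never from a script. Its argument "increments" is a list of rows, each an object of numbers: "tx", "ty", "tz": the shift along the tool's x, y, z in mm; "wx", "wy", "wz": the turn, a rotation vector about the tool's x, y, z in rad; "gripper": the opening, from 0 (shut) to 1 (fully open). In form: [{"tx": .., "ty": .., "tz": .., "wx": .., "wy": .., "wz": .., "gripper": ..}, ...]. A call has exactly 5 rows; each row is the pose to reach, as a shift and turn from the pose commanded when the call began, along the tool's axes at that moment; what a row does not reach only later rows make up. A row lasts 1/12 s, in which the tool goes at most 41.7 mm and 7.16 degrees, less where a joint would pass 70% of its speed; a pose out of reach is approached as far as the arm can. A call with a gripper value outside its range is refused whole. The fingers move at their own pace and stop on an object; "grip_force" is the grip in N (left out, the last holds). Time passes only in rows, so rows that repeat a pose let the fingers close, or fill a call up. It gives the time, the measured TCP pose, the force, the opening and the grip force at its end, in the units of the state.
- ctrl.get_state(): the state, without advancing time (a new reading comes with each control period).
- vision.get_image(name): name is "scene" or "top" or "wrist"; returns a dict with "color" (480x640x3 uint8, blue, green, red), "fx", "fy", "cx", "cy" (pixels), "extrinsics" (4x4, takes a point from world to camera coordinates). Camera axes: x right, y down, z forward; pixel columns grow to the right and rows downward; lengths in m; the calibration is good to about 2 mm. A picture is of the moment at which its call begins. There is no depth.
- ctrl.close_job(): hands the job in; it is judged then, once.
Trained networks look in the newest picture that a camera, given by its name, has taken for a name from the list of things; names that differ only in an ending like _2 or _b are one class to them, and where a whole thing is asked for, a point or a joint stands for the part that bears it (a point fixed in the world has none). Each returns a list of dicts, best first, with "conf" (0 to 1); they miss things now and then, are a little off and sometimes report something else, mostly with a low value. They report only what shows in the picture. A call takes as long as a camera call. They do not tell look-alikes from the thing itself.
- vision.spot_in(camera, thing): "bbox" ([left, top, right, bottom] in pixels, round what is visible of it).
The state is a dict: "time": time; "joint_positions": joint angles; "qd": joint speeds; "joint_torque": joint torques, N m; "position": TCP position; "tool_rot": TCP orientation; "ft_force": force on the tool from outside, world axes, zero at the start; "torque": the same for the moment, N m; "grip_width": opening from 0.0 (shut) to 1.0 (fully open); "grip_force": force on a finger pad.
Only numpy, scipy, OpenCV 4.12 (cv2) and the standard library are available. Lean on these libraries where they do the work, as an engineer would, in place of code of your own. Each camera call takes 0.05 s, during which the arm holds its last target. There are 200 camera calls.

## Working session

There is one attempt and no reset: what is moved stays moved. The work goes in short steps, Python scripts to look and compute and a tool call to move; the robot and the scene stay as the last step left them, time stands still between calls to the robot, and variables do not carry over. Pictures are saved under pics/ and viewed, at most 16 in all, crops included, and the job is handed in when it is done.

Besides the shell and the picture viewer there is one more tool, called by a JSON object that holds its "name" and its "arguments", one argument or row to a line. jog_arm: Moves the arm, as the interface text tells. Its arguments: {"type":"object","properties":{"increments":{"type":"array"},"grip_force":{"type":"number"}},"required":["increments"]}

```bash
mkdir -p pics; ls; python3 - <<'E'
from bench import ctrl, vision
import cv2,numpy as np
s=ctrl.get_state(); print(s)
for n in ["scene","top"]:
    im=vision.get_image(n); cv2.imwrite(f"pics/{n}0.png",im["color"]); print(n,im["fx"],im["fy"],im["cx"],im["cy"],np.round(im["extrinsics"],3).tolist())
    for t in ["can0","bar","mat","board","rig","hasp_pull","saddle","gauge_stand","drink","pen_cup","hasp"]:
        print(t,[(np.round(d["bbox"]).astype(int).tolist(),round(d["conf"],2)) for d in vision.spot_in(n,t)])
E
```

```text
pics
{'time': 0.0, 'joint_positions': array([ 1.13006922,  0.32179216, -0.07007697,  1.45168386,  0.02260516,
        1.37083236, -0.05687927]), 'qd': array([ 0.00119599,  0.00173543, -0.00043363,  0.00153479,  0.00036679,
       -0.0014607 ,  0.00031767]), 'joint_torque': array([ 4.76401544e-05, -4.91294682e+01, -4.03829115e-01, -3.12526989e+01,
       -6.36654929e-02,  4.36449295e-02,  1.87389969e-04]), 'position': array([ 0.28524686, -0.58343149,  0.22147706]), 'tool_rot': array([-3.05888527e+00, -7.07950110e-01,  8.48235373e-04]), 'ft_force': array([ 0.03988809,  0.18619515, -0.14451329]), 'torque': array([ 0.0126785 , -0.00973537, -0.03418803]), 'grip_force': 0.0, 'grip_width': 1.0019370898435305}
scene 614.5201184074863 614.5201184074863 321.5539134104421 244.9853474753751 [[-0.765, 0.644, 0.015, 0.502], [0.475, 0.579, -0.663, -0.187], [-0.435, -0.5, -0.749, 2.128], [0.0, 0.0, 0.0, 1.0]]
can0 [([336, 258, 363, 302], 0.82), ([223, 183, 247, 212], 0.82), ([280, 200, 304, 246], 0.78), ([211, 159, 230, 198], 0.66), ([374, 332, 405, 384], 0.38)]
bar [([425, 322, 497, 359], 0.63)]
ma
[... 603 characters left out ...]
.151, 0.026, -0.988, 1.183], [0.0, 0.0, 0.0, 1.0]]
can0 [([481, 224, 521, 249], 0.92), ([353, 175, 381, 204], 0.87), ([440, 216, 471, 243], 0.71), ([362, 229, 392, 258], 0.69)]
bar [([154, 259, 186, 344], 0.6)]
mat [([244, 287, 380, 340], 0.89), ([258, 230, 287, 258], 0.73), ([156, 261, 182, 345], 0.3)]
board [([140, 251, 197, 357], 0.93)]
rig [([225, 214, 454, 290], 0.71), ([157, 260, 183, 344], 0.17)]
hasp_pull [([361, 229, 388, 258], 0.68), ([228, 242, 261, 250], 0.65), ([397, 187, 432, 228], 0.27)]
saddle [([397, 258, 459, 288], 0.96)]
gauge_stand [([284, 167, 340, 204], 0.77)]
drink [([170, 207, 208, 238], 0.59)]
pen_cup [([396, 190, 431, 228], 0.79)]
hasp [([228, 239, 258, 253], 0.83)]
```

```bash
python3 - <<'E'
import cv2
a=cv2.imread("pics/top0.png")[150:390,120:540]; cv2.imwrite("pics/top0c.png",cv2.resize(a,None,fx=1.9,fy=1.9,interpolation=cv2.INTER_CUBIC))
E
```

```text
(no output)
```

View pics/top0c.png

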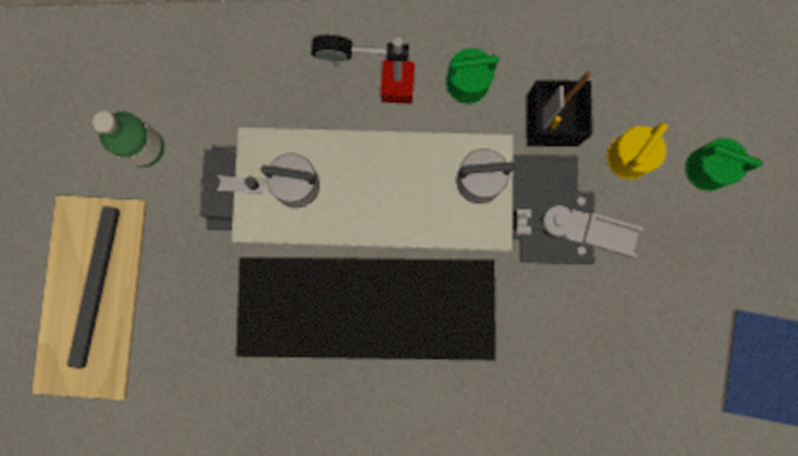

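View pics/scene0.png

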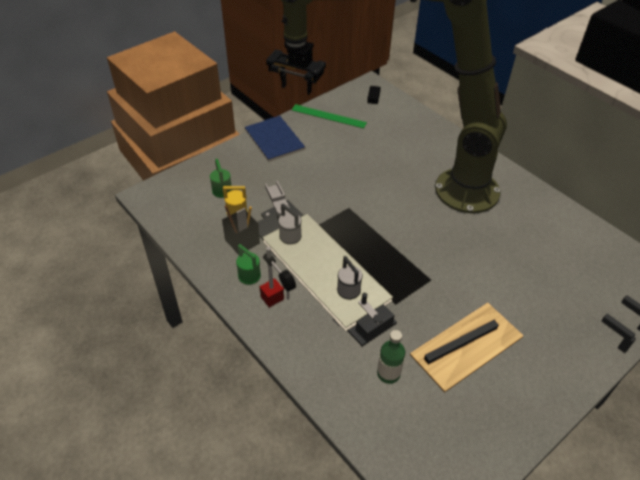

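The top view shows two steel canisters on the panel: crop (292,180) → full px (274,245), and (484,175) → (375,242). The hasp pull is close to the left one, at crop (252,183). The saddle is at crop (612,236) and the bar runs from crop (110,210) to (77,365) on the board. The green and yellow canisters are decoys.

```bash
cat > h.py <<'E'
import cv2,numpy as np
from bench import ctrl,vision
from scipy.spatial.transform import Rotation as R
from scipy.optimize import least_squares
def ray(im,px,z):
    E=im["extrinsics"]; px=np.atleast_2d(px).astype(float)
    d=np.c_[(px[:,0]-im["cx"])/im["fx"],(px[:,1]-im["cy"])/im["fy"],np.ones(len(px))]@E[:3,:3]
    o=-E[:3,:3].T@E[:3,3]; return (o+d*((z-o[2])/d[:,2])[:,None])[:,:2]
def proj(im,P):
    P=np.atleast_2d(P); c=P@im["extrinsics"][:3,:3].T+im["extrinsics"][:3,3]
    return np.c_[c[:,0]/c[:,2]*im["fx"]+im["cx"],c[:,1]/c[:,2]*im["fy"]+im["cy"]]
def rect(im,mask,z,seed=None):
    """seed: pixel; blob's minimum-area rectangle on plane z: centre, sizes (long, short), angle of long side"""
    n,l,st,ce=cv2.connectedComponentsWithStats(mask.astype(np.uint8))
    k=l[int(seed[1]),int(seed[0])] if seed is not None else 1+np.argmax(st[1:,4])
    if k==0: return None
    c=cv2.findContours((l==k).astype(np.uint8),cv2.RETR_EXTERNAL,cv2.CHAIN_APPROX_NONE)[0][0][:,0]
    q=cv2.boxPoints(cv2.minAreaRect((ray(im,c,z)*1000).astype(np.float32)))
    a,b=q[1]-q[0],q[2]-q[1]
    if np.linalg.norm(a)<np.linalg.norm(b): a,b=b,a
    return q.mean(0).round(1),np.linalg.norm(a).round(1),np.linalg.norm(b).round(1),round(float(np.arctan2(a[1],a[0])),3)
def tool():
    s=ctrl.get_state(); return s["position"],R.from_rotvec(s["tool_rot"]).as_matrix()
E
python3 - <<'E'
from h import *
im=vision.get_image("top"); c=im["color"].astype(int); mn,mx=c.min(2),c.max(2)
f=lambda x,y:(x/1.9+120,y/1.9+150)
for n,p in dict(panel=(380,190),mat=(360,310),board=(70,230),bar=(97,280),lever=(612,236),hasp=(235,183),black=(545,175)).items():
    x,y=f(*p); print(n,c[int(y),int(x)])
print("panel",rect(im,(mn>135),.058,f(380,190)))
print("mat",rect(im,(mx<45),.004,f(360,310)))
print("board",rect(im,(c[:,:,2]-c[:,:,0]>40),.012,f(70,230)))
print("bar",rect(im,(mx<75)&(c[:,:,2]-c[:,:,0]<30),.036,f(97,280)))
print("pivot",ray(im,f(560,221),.07),"saddle ends",ray(im,[f(641,239),f(590,232)],.06), "hinge/pull",ray(im,[f(222,183),f(252,183)],.1))
print("cans handle ends z.115+.058", ray(im,[f(263,172),f(315,180),f(462,172),f(514,168)],.173))
E
```

```text
panel [138 161 165]
mat [18 20 27]
board [ 92 146 175]
bar [62 62 63]
lever [133 140 149]
hasp [133 140 148]
black [56 63 64]
panel (array([631.3, -18. ], dtype=float32), np.float32(405.0), np.float32(167.6), 1.524)
mat (array([456.8,  -2.7], dtype=float32), np.float32(385.2), np.float32(147.1), 1.543)
board (array([482.1, 416.4], dtype=float32), np.float32(301.0), np.float32(142.5), -0.08)
bar (array([494.6, 400.6], dtype=float32), np.float32(238.1), np.float32(25.6), -0.19)
pivot [[ 0.57572825 -0.28938522]] saddle ends [[ 0.54838214 -0.40669845]
 [ 0.55987043 -0.33390913]] hinge/pull [[0.63648175 0.19614682]
 [0.6356196  0.15288522]]
cans handle ends z.115+.058 [[ 0.63919623  0.12539809]
 [ 0.62689171  0.05527508]
 [ 0.63376757 -0.14180199]
 [ 0.63777114 -0.21123857]]
```

```bash
cat >> h.py <<'E'
def go(x,y,z,yaw,frm=None):
    """target TCP (mm), yaw of the tool's y (closing) axis, tool down -> tool-frame shift; nearest half turn. frm=(x,y,z,yaw)"""
    p,M=tool()
    if frm: 
        p=np.array(frm[:3])/1000; a=frm[3]; ty=np.array([np.cos(a),np.sin(a),0]); M=np.c_[np.cross(ty,[0,0,-1]),ty,[0,0,-1]]
    ty=np.array([np.cos(yaw),np.sin(yaw),0])
    if ty@M[:,1]<0: ty=-ty
    N=np.c_[np.cross(ty,[0,0,-1]),ty,[0,0,-1]]
    d=M.T@(np.array([x,y,z])/1000-p)*1000; w=R.from_matrix(M.T@N).as_rotvec()
    print("t",d.round(1),"w",w.round(3),"rows",round(max(np.linalg.norm(d)/41.7,np.degrees(np.linalg.norm(w))/7.16),1))
E
python3 - <<'E'
from h import *
print(tool()); go(636,-176,270,.06)
im=vision.get_image("top");f=lambda x,y:(x/1.9+120,y/1.9+150)
print("gauge",ray(im,f(398,95),0),ray(im,f(330,47),.19),ray(im,f(398,60),.2))
E
```

```text
(array([ 0.28551948, -0.5839559 ,  0.22256722]), array([[ 8.98352138e-01,  4.39276036e-01,  5.54202008e-06],
       [ 4.39276034e-01, -8.98352134e-01, -9.57196062e-05],
       [-3.70686436e-05,  8.84243895e-05, -9.99999995e-01]]))
t [ 494.1 -212.5  -47.5] w [ 0.     0.    -1.176] rows 12.9
gauge [[ 0.78638107 -0.05976402]] [[0.80602116 0.03232875]] [[ 0.78253587 -0.05920637]]
```

{"name": "jog_arm", "arguments": {
  "increments": [
    {"tx":165,"ty":-71,"tz":-16,"gripper":1},
    {"tx":165,"ty":-71,"tz":-16,"gripper":1},
    {"tx":165,"ty":-71,"tz":-16,"gripper":1},
    {"tx":165,"ty":-71,"tz":-16,"gripper":1},
    {"tx":165,"ty":-71,"tz":-16,"gripper":1}
  ]
}}

```text
validation failed for argument at $.in...
```

{"name": "jog_arm", "arguments": {
  "increments": [
    {"tx":165,"ty":-71,"tz":-16},
    {"tx":165,"ty":-71,"tz":-16},
    {"tx":165,"ty":-71,"tz":-16},
    {"tx":165,"ty":-71,"tz":-16},
    {"tx":165,"ty":-71,"tz":-16}
  ]
}}

```text
validation failed for argument at $.in...
```

{"name": "jog_arm", "arguments": {
  "increments": [
    {"tx":165,"ty":-71,"tz":-16},
    {"tx":165,"ty":-71,"tz":-16},
    {"tx":165,"ty":-71,"tz":-16},
    {"tx":165,"ty":-71,"tz":-16},
    {"tx":165,"ty":-71,"tz":-16}
  ]
}}

```text
validation failed for argument at $.in...
```

{"name": "jog_arm", "arguments": {
  "increments": [
    {"wz":-0.59},
    {"wz":-0.59},
    {"wz":-0.59},
    {"wz":-0.59},
    {"wz":-0.59}
  ]
}}

```text
validation failed for argument at $.in...
```

{"name": "jog_arm", "arguments": {
  "increments": [
    {"wz":-0.59},
    {"wz":-0.59},
    {"wz":-0.59},
    {"wz":-0.59},
    {"wz":-0.59}
  ]
}}

```text
validation failed for argument at $.in...
```

{"name": "jog_arm", "arguments": {
  "increments": [
    {"tx":165,"ty":-71,"tz":-16,"wx":0,"wy":0,"wz":0,"gripper":1},
    {"tx":165,"ty":-71,"tz":-16,"wx":0,"wy":0,"wz":0,"gripper":1},
    {"tx":165,"ty":-71,"tz":-16,"wx":0,"wy":0,"wz":0,"gripper":1},
    {"tx":165,"ty":-71,"tz":-16,"wx":0,"wy":0,"wz":0,"gripper":1},
    {"tx":165,"ty":-71,"tz":-16,"wx":0,"wy":0,"wz":0,"gripper":1}
  ],
  "grip_force": 30
}}

```text
time: 1.72
position: [0.4089, -0.441, 0.2397]
tool_rot: [-3.056, -0.723, -0.007]
ft_force: [1.5, 0.4, 0.0]
grip_width: 1.001
grip_force: 0.0
```

{"name": "jog_arm", "arguments": {
  "increments": [
    {"tx":165,"ty":-71,"tz":-16,"wx":0,"wy":0,"wz":0,"gripper":1},
    {"tx":165,"ty":-71,"tz":-16,"wx":0,"wy":0,"wz":0,"gripper":1},
    {"tx":165,"ty":-71,"tz":-16,"wx":0,"wy":0,"wz":0,"gripper":1},
    {"tx":165,"ty":-71,"tz":-16,"wx":0,"wy":0,"wz":0,"gripper":1},
    {"tx":165,"ty":-71,"tz":-16,"wx":0,"wy":0,"wz":0,"gripper":1}
  ]
}}

```text
time: 2.13
position: [0.5247, -0.3038, 0.2556]
tool_rot: [-3.055, -0.723, -0.007]
ft_force: [0.4, 1.2, 1.0]
grip_width: 0.999
grip_force: 0.0
```

{"name": "jog_arm", "arguments": {
  "increments": [
    {"tx":165,"ty":-71,"tz":-16,"wx":0,"wy":0,"wz":0,"gripper":1},
    {"tx":165,"ty":-71,"tz":-16,"wx":0,"wy":0,"wz":0,"gripper":1},
    {"tx":165,"ty":-71,"tz":-16,"wx":0,"wy":0,"wz":0,"gripper":1},
    {"tx":165,"ty":-71,"tz":-16,"wx":0,"wy":0,"wz":0,"gripper":1},
    {"tx":165,"ty":-71,"tz":-16,"wx":0,"wy":0,"wz":0,"gripper":1}
  ]
}}

```text
time: 2.55
position: [0.6403, -0.167, 0.2709]
tool_rot: [-3.054, -0.721, -0.006]
ft_force: [0.5, 2.2, 0.8]
grip_width: 0.999
grip_force: 0.0
```

{"name": "jog_arm", "arguments": {
  "increments": [
    {"tx":0,"ty":0,"tz":0,"wx":0,"wy":0,"wz":-0.59,"gripper":1},
    {"tx":0,"ty":0,"tz":0,"wx":0,"wy":0,"wz":-0.59,"gripper":1},
    {"tx":0,"ty":0,"tz":0,"wx":0,"wy":0,"wz":-0.59,"gripper":1},
    {"tx":0,"ty":0,"tz":0,"wx":0,"wy":0,"wz":-0.59,"gripper":1},
    {"tx":0,"ty":0,"tz":0,"wx":0,"wy":0,"wz":-0.59,"gripper":1}
  ]
}}

```text
time: 2.97
position: [0.6366, -0.1754, 0.2704]
tool_rot: [-2.718, -1.576, 0.0]
ft_force: [0.3, -0.5, -0.4]
grip_width: 1.0
grip_force: 0.0
```

{"name": "jog_arm", "arguments": {
  "increments": [
    {"tx":0,"ty":0,"tz":0,"wx":0,"wy":0,"wz":-0.59,"gripper":1},
    {"tx":0,"ty":0,"tz":0,"wx":0,"wy":0,"wz":-0.59,"gripper":1},
    {"tx":0,"ty":0,"tz":0,"wx":0,"wy":0,"wz":-0.59,"gripper":1},
    {"tx":0,"ty":0,"tz":0,"wx":0,"wy":0,"wz":-0.59,"gripper":1},
    {"tx":0,"ty":0,"tz":0,"wx":0,"wy":0,"wz":-0.59,"gripper":1}
  ]
}}

```text
time: 3.38
position: [0.6365, -0.1756, 0.2704]
tool_rot: [-2.142, -2.298, 0.0]
ft_force: [0.1, 0.3, -0.1]
grip_width: 1.005
grip_force: 0.0
```

```bash
python3 - <<'E'
from h import *
s=ctrl.get_state(); print(s["joint_positions"].round(2))
im=vision.get_image("wrist"); cv2.imwrite("pics/w1.png",im["color"]); np.save("w1.npy",im["extrinsics"])
go(636,-176,162,.06)
print(proj(im,[[.636,-.1765,.173],[.63377,-.142,.173],[.6378,-.211,.173]]).round(), vision.spot_in("wrist","can0"), im["fx"])
im2=vision.get_image("top"); cv2.imwrite("pics/top1.png",im2["color"])
E
```

```text
[ 0.63  0.37 -0.54  1.33  0.19  1.49  0.17]
t [ -0.3  -0.5 108.4] w [-0.     0.     0.012] rows 2.6
[[322. 245.]
 [322. 200.]
 [321. 287.]] [{'bbox': [285.8, 173.8, 364.2, 285.9], 'conf': 0.76}, {'bbox': [314.9, 366.7, 368.9, 406.9], 'conf': 0.61}] 361.704847240327
```

View pics/w1.png

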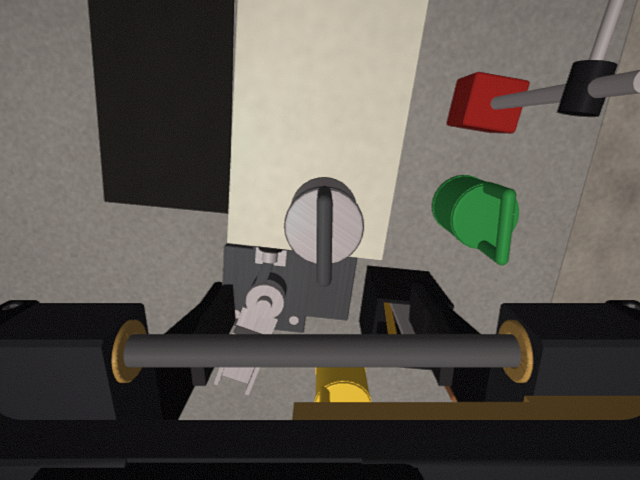

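The wrist view shows the handle at px (324,190)–(324,285). That puts the canister about 5 mm towards +y and 2 mm towards +x of my estimate. I'll descend with that correction, grip and lift.

{"name": "jog_arm", "arguments": {
  "increments": [
    {"tx":5,"ty":2,"tz":40,"wx":0,"wy":0,"wz":0,"gripper":1},
    {"tx":5,"ty":2,"tz":70,"wx":0,"wy":0,"wz":0,"gripper":1},
    {"tx":5,"ty":2,"tz":95,"wx":0,"wy":0,"wz":0,"gripper":1},
    {"tx":5,"ty":2,"tz":113,"wx":0,"wy":0,"wz":0,"gripper":1},
    {"tx":5,"ty":2,"tz":113,"wx":0,"wy":0,"wz":0,"gripper":1}
  ]
}}

```text
time: 3.95
position: [0.6353, -0.1699, 0.1525]
tool_rot: [-2.147, -2.284, 0.006]
ft_force: [-0.2, -0.4, -0.7]
grip_width: 1.004
grip_force: 0.0
```

{"name": "jog_arm", "arguments": {
  "increments": [
    {"tx":0,"ty":0,"tz":0,"wx":0,"wy":0,"wz":0,"gripper":0},
    {"tx":0,"ty":0,"tz":0,"wx":0,"wy":0,"wz":0,"gripper":0},
    {"tx":0,"ty":0,"tz":0,"wx":0,"wy":0,"wz":0,"gripper":0},
    {"tx":0,"ty":0,"tz":0,"wx":0,"wy":0,"wz":0,"gripper":0},
    {"tx":0,"ty":0,"tz":0,"wx":0,"wy":0,"wz":0,"gripper":0}
  ],
  "grip_force": 30
}}

```text
time: 4.37
position: [0.639, -0.1702, 0.159]
tool_rot: [2.148, 2.29, 0.001]
ft_force: [0.1, -0.2, -0.6]
grip_width: 0.705
grip_force: 0.0
```

{"name": "jog_arm", "arguments": {
  "increments": [
    {"tx":0,"ty":0,"tz":0,"wx":0,"wy":0,"wz":0,"gripper":0},
    {"tx":0,"ty":0,"tz":0,"wx":0,"wy":0,"wz":0,"gripper":0},
    {"tx":0,"ty":0,"tz":0,"wx":0,"wy":0,"wz":0,"gripper":0},
    {"tx":0,"ty":0,"tz":0,"wx":0,"wy":0,"wz":0,"gripper":0},
    {"tx":0,"ty":0,"tz":0,"wx":0,"wy":0,"wz":0,"gripper":0}
  ]
}}

```text
time: 4.78
position: [0.6383, -0.17, 0.1575]
tool_rot: [-2.149, -2.291, 0.0]
ft_force: [0.6, -0.9, -0.5]
grip_width: 0.327
grip_force: 0.0
```

{"name": "jog_arm", "arguments": {
  "increments": [
    {"tx":0,"ty":0,"tz":-10,"wx":0,"wy":0,"wz":0,"gripper":0},
    {"tx":0,"ty":0,"tz":-25,"wx":0,"wy":0,"wz":0,"gripper":0},
    {"tx":0,"ty":0,"tz":-40,"wx":0,"wy":0,"wz":0,"gripper":0},
    {"tx":0,"ty":0,"tz":-50,"wx":0,"wy":0,"wz":0,"gripper":0},
    {"tx":0,"ty":0,"tz":-50,"wx":0,"wy":0,"wz":0,"gripper":0}
  ]
}}

```text
time: 5.2
position: [0.6399, -0.1702, 0.211]
tool_rot: [2.146, 2.288, 0.004]
ft_force: [-0.7, -0.2, -0.2]
grip_width: 0.024
grip_force: 0.0
```

```bash
python3 - <<'E'
from h import *
# mat centre (457,-3), yaw -.028 ; slots along mat y
for sy in (-45,80):
    a=-.028; print(sy,457-np.sin(a)*sy,-3+np.cos(a)*sy)
go(458,-48,207,.047)
E
```

```text
-45 455.7401646335462 -47.98236115244988
80 459.23970731814 76.9686420487998
t [ 133.5 -173.7    2.9] w [0.005 0.002 0.017] rows 5.3
```

Closing takes about 1.3 s, so I lifted before the fingers had closed. The canister wasn't touched. I'll open, go down and close for longer.

{"name": "jog_arm", "arguments": {
  "increments": [
    {"tx":0,"ty":0,"tz":0,"wx":0,"wy":0,"wz":0,"gripper":0.7},
    {"tx":0,"ty":0,"tz":0,"wx":0,"wy":0,"wz":0,"gripper":0.7},
    {"tx":0,"ty":0,"tz":0,"wx":0,"wy":0,"wz":0,"gripper":0.7},
    {"tx":0,"ty":0,"tz":0,"wx":0,"wy":0,"wz":0,"gripper":0.7},
    {"tx":0,"ty":0,"tz":0,"wx":0,"wy":0,"wz":0,"gripper":0.7}
  ]
}}

```text
time: 5.62
position: [0.6379, -0.17, 0.2067]
tool_rot: [-2.148, -2.291, 0.001]
ft_force: [0.5, 0.1, -0.4]
grip_width: 0.313
grip_force: 0.0
```

{"name": "jog_arm", "arguments": {
  "increments": [
    {"tx":0,"ty":0,"tz":0,"wx":0,"wy":0,"wz":0,"gripper":0.7},
    {"tx":0,"ty":0,"tz":0,"wx":0,"wy":0,"wz":0,"gripper":0.7},
    {"tx":0,"ty":0,"tz":0,"wx":0,"wy":0,"wz":0,"gripper":0.7},
    {"tx":0,"ty":0,"tz":0,"wx":0,"wy":0,"wz":0,"gripper":0.7},
    {"tx":0,"ty":0,"tz":0,"wx":0,"wy":0,"wz":0,"gripper":0.7}
  ]
}}

```text
time: 6.03
position: [0.6383, -0.17, 0.2076]
tool_rot: [2.149, 2.291, -0.0]
ft_force: [-0.0, 0.9, -0.4]
grip_width: 0.666
grip_force: 0.0
```

{"name": "jog_arm", "arguments": {
  "increments": [
    {"tx":0,"ty":0,"tz":20,"wx":0,"wy":0,"wz":0,"gripper":0.7},
    {"tx":0,"ty":0,"tz":35,"wx":0,"wy":0,"wz":0,"gripper":0.7},
    {"tx":0,"ty":0,"tz":45,"wx":0,"wy":0,"wz":0,"gripper":0.7},
    {"tx":0,"ty":0,"tz":51,"wx":0,"wy":0,"wz":0,"gripper":0.7},
    {"tx":0,"ty":0,"tz":51,"wx":0,"wy":0,"wz":0,"gripper":0}
  ]
}}

```text
time: 6.45
position: [0.6374, -0.17, 0.155]
tool_rot: [-2.148, -2.29, 0.002]
ft_force: [-0.7, -0.5, 0.4]
grip_width: 0.675
grip_force: 0.0
```

{"name": "jog_arm", "arguments": {
  "increments": [
    {"tx":0,"ty":0,"tz":0,"wx":0,"wy":0,"wz":0,"gripper":0},
    {"tx":0,"ty":0,"tz":0,"wx":0,"wy":0,"wz":0,"gripper":0},
    {"tx":0,"ty":0,"tz":0,"wx":0,"wy":0,"wz":0,"gripper":0},
    {"tx":0,"ty":0,"tz":0,"wx":0,"wy":0,"wz":0,"gripper":0},
    {"tx":0,"ty":0,"tz":0,"wx":0,"wy":0,"wz":0,"gripper":0}
  ]
}}

```text
time: 6.87
position: [0.6386, -0.1701, 0.1572]
tool_rot: [2.149, 2.291, 0.001]
ft_force: [0.4, 0.9, 0.2]
grip_width: 0.327
grip_force: 0.0
```

{"name": "jog_arm", "arguments": {
  "increments": [
    {"tx":0,"ty":0,"tz":0,"wx":0,"wy":0,"wz":0,"gripper":0},
    {"tx":0,"ty":0,"tz":0,"wx":0,"wy":0,"wz":0,"gripper":0},
    {"tx":0,"ty":0,"tz":0,"wx":0,"wy":0,"wz":0,"gripper":0},
    {"tx":0,"ty":0,"tz":0,"wx":0,"wy":0,"wz":0,"gripper":0},
    {"tx":0,"ty":0,"tz":0,"wx":0,"wy":0,"wz":0,"gripper":0}
  ]
}}

```text
time: 7.28
position: [0.6379, -0.1701, 0.1566]
tool_rot: [-2.149, -2.291, 0.001]
ft_force: [-1.8, -0.3, 1.5]
grip_width: 0.128
grip_force: 30.0
```

{"name": "jog_arm", "arguments": {
  "increments": [
    {"tx":0,"ty":0,"tz":0,"wx":0,"wy":0,"wz":0,"gripper":0},
    {"tx":0,"ty":0,"tz":0,"wx":0,"wy":0,"wz":0,"gripper":0},
    {"tx":0,"ty":0,"tz":0,"wx":0,"wy":0,"wz":0,"gripper":0},
    {"tx":0,"ty":0,"tz":0,"wx":0,"wy":0,"wz":0,"gripper":0},
    {"tx":0,"ty":0,"tz":0,"wx":0,"wy":0,"wz":0,"gripper":0}
  ]
}}

```text
time: 7.7
position: [0.6382, -0.1701, 0.1566]
tool_rot: [-2.149, -2.291, 0.0]
ft_force: [-2.1, -0.1, 2.2]
grip_width: 0.125
grip_force: 30.0
```

{"name": "jog_arm", "arguments": {
  "increments": [
    {"tx":0,"ty":0,"tz":-8,"wx":0,"wy":0,"wz":0,"gripper":0},
    {"tx":0,"ty":0,"tz":-18,"wx":0,"wy":0,"wz":0,"gripper":0},
    {"tx":0,"ty":0,"tz":-30,"wx":0,"wy":0,"wz":0,"gripper":0},
    {"tx":0,"ty":0,"tz":-40,"wx":0,"wy":0,"wz":0,"gripper":0},
    {"tx":0,"ty":0,"tz":-45,"wx":0,"wy":0,"wz":0,"gripper":0}
  ]
}}

```text
time: 8.12
position: [0.6394, -0.17, 0.2039]
tool_rot: [2.147, 2.289, 0.002]
ft_force: [0.4, 0.3, -5.7]
grip_width: 0.128
grip_force: 30.0
```

{"name": "jog_arm", "arguments": {
  "increments": [
    {"tx":8,"ty":-10,"tz":0,"wx":0,"wy":0,"wz":0,"gripper":0},
    {"tx":22,"ty":-29,"tz":0,"wx":0,"wy":0,"wz":0,"gripper":0},
    {"tx":40,"ty":-52,"tz":0,"wx":0,"wy":0,"wz":0,"gripper":0},
    {"tx":58,"ty":-75,"tz":0,"wx":0,"wy":0,"wz":0,"gripper":0},
    {"tx":76,"ty":-99,"tz":0,"wx":0,"wy":0,"wz":0,"gripper":0}
  ]
}}

```text
time: 8.53
position: [0.5338, -0.0995, 0.2018]
tool_rot: [2.149, 2.291, 0.001]
ft_force: [0.1, 0.3, -5.0]
grip_width: 0.13
grip_force: 30.0
```

{"name": "jog_arm", "arguments": {
  "increments": [
    {"tx":18,"ty":-23,"tz":0,"wx":0,"wy":0,"wz":0,"gripper":0},
    {"tx":35,"ty":-45,"tz":0,"wx":0,"wy":0,"wz":0,"gripper":0},
    {"tx":48,"ty":-62,"tz":0,"wx":0,"wy":0,"wz":0,"gripper":0},
    {"tx":55,"ty":-72,"tz":0,"wx":0,"wy":0,"wz":0,"gripper":0},
    {"tx":58,"ty":-75,"tz":0,"wx":0,"wy":0,"wz":0,"gripper":0}
  ]
}}

```text
time: 8.95
position: [0.4545, -0.0459, 0.2021]
tool_rot: [2.146, 2.293, -0.002]
ft_force: [-0.9, -0.3, -6.0]
grip_width: 0.124
grip_force: 30.0
```

{"name": "jog_arm", "arguments": {
  "increments": [
    {"tx":0,"ty":0,"tz":15,"wx":0,"wy":0,"wz":0,"gripper":0},
    {"tx":0,"ty":0,"tz":40,"wx":0,"wy":0,"wz":0,"gripper":0},
    {"tx":0,"ty":0,"tz":65,"wx":0,"wy":0,"wz":0,"gripper":0},
    {"tx":0,"ty":0,"tz":80,"wx":0,"wy":0,"wz":0,"gripper":0},
    {"tx":0,"ty":0,"tz":87,"wx":0,"wy":0,"wz":0,"gripper":0}
  ]
}}

```text
time: 9.37
position: [0.4552, -0.0474, 0.1126]
tool_rot: [-2.147, -2.29, 0.002]
ft_force: [-0.1, 0.1, -6.2]
grip_width: 0.128
grip_force: 30.0
```

{"name": "jog_arm", "arguments": {
  "increments": [
    {"tx":0,"ty":0,"tz":3,"wx":0,"wy":0,"wz":0,"gripper":0},
    {"tx":0,"ty":0,"tz":6,"wx":0,"wy":0,"wz":0,"gripper":0},
    {"tx":0,"ty":0,"tz":9,"wx":0,"wy":0,"wz":0,"gripper":0},
    {"tx":0,"ty":0,"tz":11,"wx":0,"wy":0,"wz":0,"gripper":0},
    {"tx":0,"ty":0,"tz":11,"wx":0,"wy":0,"wz":0,"gripper":0}
  ]
}}

```text
time: 9.78
position: [0.4565, -0.0476, 0.1039]
tool_rot: [2.149, 2.291, 0.0]
ft_force: [-0.7, 0.1, -5.5]
grip_width: 0.126
grip_force: 30.0
```

```bash
python3 - <<'E'
from h import *
s=ctrl.get_state(); print(s["position"],s["ft_force"],s["torque"])
im=vision.get_image("scene"); cv2.imwrite("pics/s2.png",cv2.resize(im["color"][150:390,200:540],None,fx=2,fy=2))
E
```

```text
[ 0.45647572 -0.0475683   0.10386988] [-0.69691271  0.10564773 -5.45896672] [ 0.08349399 -0.08942903  0.00158198]
```

View pics/s2.png

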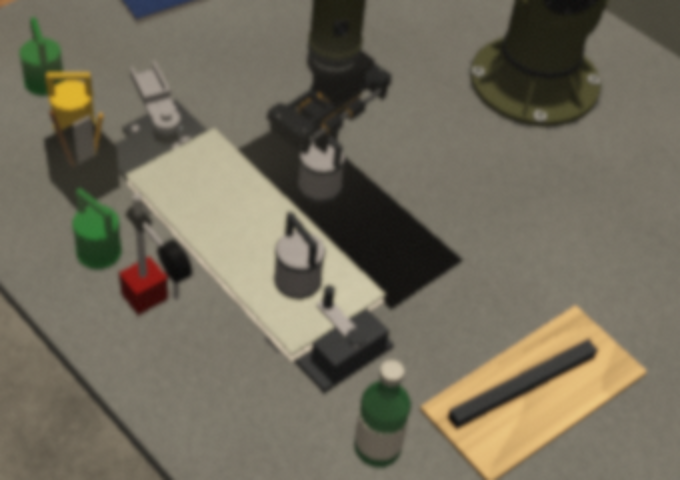

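The canister hangs upright over the mat at crop px (320,170). I'll set it down, release, and move on to the second one.

{"name": "jog_arm", "arguments": {
  "increments": [
    {"tx":0,"ty":0,"tz":1,"wx":0,"wy":0,"wz":0,"gripper":0},
    {"tx":0,"ty":0,"tz":2,"wx":0,"wy":0,"wz":0,"gripper":0},
    {"tx":0,"ty":0,"tz":2,"wx":0,"wy":0,"wz":0,"gripper":0},
    {"tx":0,"ty":0,"tz":2,"wx":0,"wy":0,"wz":0,"gripper":0.7},
    {"tx":0,"ty":0,"tz":2,"wx":0,"wy":0,"wz":0,"gripper":0.7}
  ]
}}

```text
time: 10.25
position: [0.457, -0.0477, 0.1023]
tool_rot: [2.148, 2.29, 0.001]
ft_force: [0.7, -1.0, -0.5]
grip_width: 0.205
grip_force: 0.0
```

{"name": "jog_arm", "arguments": {
  "increments": [
    {"tx":0,"ty":0,"tz":0,"wx":0,"wy":0,"wz":0,"gripper":0.7},
    {"tx":0,"ty":0,"tz":0,"wx":0,"wy":0,"wz":0,"gripper":0.7},
    {"tx":0,"ty":0,"tz":0,"wx":0,"wy":0,"wz":0,"gripper":0.7},
    {"tx":0,"ty":0,"tz":0,"wx":0,"wy":0,"wz":0,"gripper":0.7},
    {"tx":0,"ty":0,"tz":0,"wx":0,"wy":0,"wz":0,"gripper":0.7}
  ]
}}

```text
time: 10.67
position: [0.4561, -0.0475, 0.1015]
tool_rot: [2.149, 2.291, -0.0]
ft_force: [-0.1, 0.5, 0.3]
grip_width: 0.573
grip_force: 0.0
```

{"name": "jog_arm", "arguments": {
  "increments": [
    {"tx":0,"ty":0,"tz":-15,"wx":0,"wy":0,"wz":0,"gripper":0.7},
    {"tx":0,"ty":0,"tz":-50,"wx":0,"wy":0,"wz":0,"gripper":0.7},
    {"tx":0,"ty":0,"tz":-90,"wx":0,"wy":0,"wz":0,"gripper":0.7},
    {"tx":0,"ty":0,"tz":-130,"wx":0,"wy":0,"wz":0,"gripper":0.7},
    {"tx":0,"ty":0,"tz":-165,"wx":0,"wy":0,"wz":0,"gripper":0.7}
  ]
}}

```text
time: 11.08
position: [0.4562, -0.0473, 0.2691]
tool_rot: [2.148, 2.291, 0.001]
ft_force: [1.1, 0.8, 0.2]
grip_width: 0.697
grip_force: 0.0
```

```bash
python3 - <<'E'
from h import *
go(633,90,268,-.17)
E
```

```text
t [125.7 185.3   1.3] w [0.002 0.001 0.234] rows 5.4
```

{"name": "jog_arm", "arguments": {
  "increments": [
    {"tx":63,"ty":93,"tz":0,"wx":0,"wy":0,"wz":0,"gripper":0.7},
    {"tx":63,"ty":93,"tz":0,"wx":0,"wy":0,"wz":0,"gripper":0.7},
    {"tx":63,"ty":93,"tz":0,"wx":0,"wy":0,"wz":0,"gripper":0.7},
    {"tx":63,"ty":93,"tz":0,"wx":0,"wy":0,"wz":0,"gripper":0.7},
    {"tx":63,"ty":93,"tz":0,"wx":0,"wy":0,"wz":0,"gripper":0.7}
  ]
}}

```text
time: 11.5
position: [0.5451, 0.0227, 0.2658]
tool_rot: [-2.144, -2.293, -0.0]
ft_force: [-0.2, -0.5, -0.8]
grip_width: 0.699
grip_force: 0.0
```

{"name": "jog_arm", "arguments": {
  "increments": [
    {"tx":63,"ty":93,"tz":0,"wx":0,"wy":0,"wz":0.234,"gripper":0.7},
    {"tx":63,"ty":93,"tz":0,"wx":0,"wy":0,"wz":0.234,"gripper":0.7},
    {"tx":63,"ty":93,"tz":0,"wx":0,"wy":0,"wz":0.234,"gripper":0.7},
    {"tx":63,"ty":93,"tz":0,"wx":0,"wy":0,"wz":0.234,"gripper":0.7},
    {"tx":63,"ty":93,"tz":0,"wx":0,"wy":0,"wz":0.234,"gripper":0.7}
  ]
}}

```text
time: 11.92
position: [0.6332, 0.0907, 0.2648]
tool_rot: [-2.398, -2.026, 0.004]
ft_force: [-0.7, -0.5, -0.6]
grip_width: 0.706
grip_force: 0.0
```

```bash
python3 - <<'E'
from h import *
print(ctrl.get_state()["joint_positions"].round(2))
im=vision.get_image("wrist"); cv2.imwrite("pics/w2.png",im["color"]); print(tool()[0])
print(proj(im,[[.633,.090,.173],[.639,.125,.173],[.627,.055,.173]]).round(), vision.spot_in("wrist","can0"),vision.spot_in("wrist","hasp_pull"))
np.savez("w2.npz",**im)
E
```

```text
[ 0.36  0.37 -0.72  1.39  0.24  1.48 -0.52]
[0.63293435 0.08934085 0.26567801]
[[323. 247.]
 [323. 200.]
 [323. 291.]] [{'bbox': [191.8, 304.8, 220.1, 332.3], 'conf': 0.94}, {'bbox': [286.0, 172.5, 367.7, 286.3], 'conf': 0.69}] [{'bbox': [293.5, 54.2, 325.0, 161.8], 'conf': 0.7}]
```

View pics/w2.png

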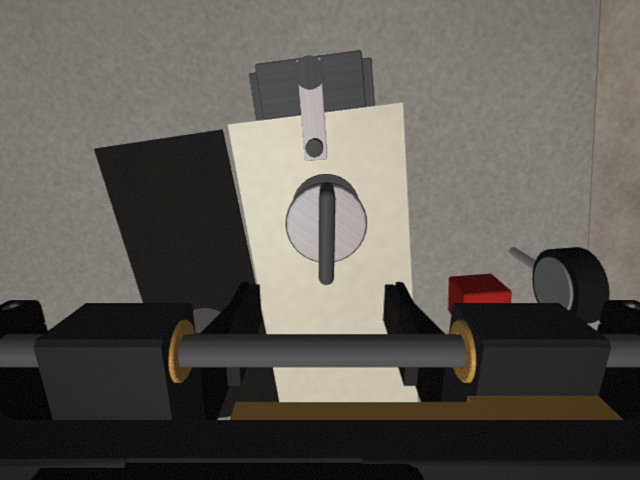

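The handle runs from px (328,185) to (326,285), about 6–8 mm further along tool x and 2 mm along tool y than expected. The hasp pull is at px (314,148), with room to spare.

{"name": "jog_arm", "arguments": {
  "increments": [
    {"tx":7,"ty":2,"tz":35,"wx":0,"wy":0,"wz":0,"gripper":0.7},
    {"tx":7,"ty":2,"tz":70,"wx":0,"wy":0,"wz":0,"gripper":0.7},
    {"tx":7,"ty":2,"tz":95,"wx":0,"wy":0,"wz":0,"gripper":0.7},
    {"tx":7,"ty":2,"tz":109,"wx":0,"wy":0,"wz":0,"gripper":0.7},
    {"tx":7,"ty":2,"tz":109,"wx":0,"wy":0,"wz":0,"gripper":0}
  ]
}}

```text
time: 12.48
position: [0.6345, 0.0942, 0.1548]
tool_rot: [-2.403, -2.022, 0.008]
ft_force: [-0.8, -0.7, -0.4]
grip_width: 0.672
grip_force: 0.0
```

{"name": "jog_arm", "arguments": {
  "increments": [
    {"tx":0,"ty":0,"tz":0,"wx":0,"wy":0,"wz":0,"gripper":0},
    {"tx":0,"ty":0,"tz":0,"wx":0,"wy":0,"wz":0,"gripper":0},
    {"tx":0,"ty":0,"tz":0,"wx":0,"wy":0,"wz":0,"gripper":0},
    {"tx":0,"ty":0,"tz":0,"wx":0,"wy":0,"wz":0,"gripper":0},
    {"tx":0,"ty":0,"tz":0,"wx":0,"wy":0,"wz":0,"gripper":0}
  ]
}}

```text
time: 12.9
position: [0.6375, 0.097, 0.1588]
tool_rot: [2.401, 2.024, 0.003]
ft_force: [0.2, -0.7, -0.7]
grip_width: 0.332
grip_force: 0.0
```

{"name": "jog_arm", "arguments": {
  "increments": [
    {"tx":0,"ty":0,"tz":0,"wx":0,"wy":0,"wz":0,"gripper":0},
    {"tx":0,"ty":0,"tz":0,"wx":0,"wy":0,"wz":0,"gripper":0},
    {"tx":0,"ty":0,"tz":0,"wx":0,"wy":0,"wz":0,"gripper":0},
    {"tx":0,"ty":0,"tz":0,"wx":0,"wy":0,"wz":0,"gripper":0},
    {"tx":0,"ty":0,"tz":0,"wx":0,"wy":0,"wz":0,"gripper":0}
  ]
}}

```text
time: 13.32
position: [0.6373, 0.0968, 0.1576]
tool_rot: [2.402, 2.024, 0.001]
ft_force: [2.1, 0.3, -1.2]
grip_width: 0.128
grip_force: 30.0
```

{"name": "jog_arm", "arguments": {
  "increments": [
    {"tx":0,"ty":0,"tz":0,"wx":0,"wy":0,"wz":0,"gripper":0},
    {"tx":0,"ty":0,"tz":0,"wx":0,"wy":0,"wz":0,"gripper":0},
    {"tx":0,"ty":0,"tz":0,"wx":0,"wy":0,"wz":0,"gripper":0},
    {"tx":0,"ty":0,"tz":0,"wx":0,"wy":0,"wz":0,"gripper":0},
    {"tx":0,"ty":0,"tz":0,"wx":0,"wy":0,"wz":0,"gripper":0}
  ]
}}

```text
time: 13.73
position: [0.6371, 0.0968, 0.1577]
tool_rot: [2.402, 2.025, 0.001]
ft_force: [3.2, -0.5, 1.8]
grip_width: 0.128
grip_force: 30.0
```

```bash
python3 - <<'E'
from h import *
print(tool()[0]); p=tool()[0]*1000; go(459,77,p[2],-.17)
E
```

```text
[0.63705284 0.0967641  0.15770744]
t [-4.960e+01 -1.721e+02 -1.000e-01] w [ 0.001 -0.    -0.   ] rows 4.3
```

{"name": "jog_arm", "arguments": {
  "increments": [
    {"tx":0,"ty":0,"tz":-8,"wx":0,"wy":0,"wz":0,"gripper":0},
    {"tx":0,"ty":0,"tz":-18,"wx":0,"wy":0,"wz":0,"gripper":0},
    {"tx":0,"ty":0,"tz":-30,"wx":0,"wy":0,"wz":0,"gripper":0},
    {"tx":0,"ty":0,"tz":-40,"wx":0,"wy":0,"wz":0,"gripper":0},
    {"tx":0,"ty":0,"tz":-45,"wx":0,"wy":0,"wz":0,"gripper":0}
  ]
}}

```text
time: 14.15
position: [0.6374, 0.0971, 0.2047]
tool_rot: [2.401, 2.024, 0.003]
ft_force: [0.3, -0.1, -6.2]
grip_width: 0.124
grip_force: 30.0
```

{"name": "jog_arm", "arguments": {
  "increments": [
    {"tx":-3,"ty":-10,"tz":0,"wx":0,"wy":0,"wz":0,"gripper":0},
    {"tx":-8,"ty":-29,"tz":0,"wx":0,"wy":0,"wz":0,"gripper":0},
    {"tx":-15,"ty":-52,"tz":0,"wx":0,"wy":0,"wz":0,"gripper":0},
    {"tx":-22,"ty":-75,"tz":0,"wx":0,"wy":0,"wz":0,"gripper":0},
    {"tx":-29,"ty":-99,"tz":0,"wx":0,"wy":0,"wz":0,"gripper":0}
  ]
}}

```text
time: 14.57
position: [0.5332, 0.0851, 0.2026]
tool_rot: [-2.401, -2.025, 0.0]
ft_force: [0.5, -0.5, -6.1]
grip_width: 0.122
grip_force: 30.0
```

{"name": "jog_arm", "arguments": {
  "increments": [
    {"tx":-6,"ty":-23,"tz":0,"wx":0,"wy":0,"wz":0,"gripper":0},
    {"tx":-12,"ty":-45,"tz":0,"wx":0,"wy":0,"wz":0,"gripper":0},
    {"tx":-17,"ty":-60,"tz":0,"wx":0,"wy":0,"wz":0,"gripper":0},
    {"tx":-20,"ty":-70,"tz":0,"wx":0,"wy":0,"wz":0,"gripper":0},
    {"tx":-21,"ty":-73,"tz":0,"wx":0,"wy":0,"wz":0,"gripper":0}
  ]
}}

```text
time: 14.98
position: [0.4569, 0.0766, 0.2029]
tool_rot: [2.4, 2.025, -0.003]
ft_force: [-0.5, -0.2, -6.5]
grip_width: 0.126
grip_force: 30.0
```

{"name": "jog_arm", "arguments": {
  "increments": [
    {"tx":0,"ty":0,"tz":15,"wx":0,"wy":0,"wz":0,"gripper":0},
    {"tx":0,"ty":0,"tz":40,"wx":0,"wy":0,"wz":0,"gripper":0},
    {"tx":0,"ty":0,"tz":65,"wx":0,"wy":0,"wz":0,"gripper":0},
    {"tx":0,"ty":0,"tz":80,"wx":0,"wy":0,"wz":0,"gripper":0},
    {"tx":0,"ty":0,"tz":87,"wx":0,"wy":0,"wz":0,"gripper":0}
  ]
}}

```text
time: 15.4
position: [0.4575, 0.0767, 0.1136]
tool_rot: [-2.399, -2.024, 0.004]
ft_force: [-1.3, 0.2, -6.4]
grip_width: 0.123
grip_force: 30.0
```

{"name": "jog_arm", "arguments": {
  "increments": [
    {"tx":0,"ty":0,"tz":4,"wx":0,"wy":0,"wz":0,"gripper":0},
    {"tx":0,"ty":0,"tz":8,"wx":0,"wy":0,"wz":0,"gripper":0},
    {"tx":0,"ty":0,"tz":11,"wx":0,"wy":0,"wz":0,"gripper":0},
    {"tx":0,"ty":0,"tz":12,"wx":0,"wy":0,"wz":0,"gripper":0},
    {"tx":0,"ty":0,"tz":12,"wx":0,"wy":0,"wz":0,"gripper":0}
  ]
}}

```text
time: 15.82
position: [0.4593, 0.0766, 0.104]
tool_rot: [2.402, 2.024, 0.001]
ft_force: [-0.9, 0.2, -6.3]
grip_width: 0.122
grip_force: 30.0
```

{"name": "jog_arm", "arguments": {
  "increments": [
    {"tx":0,"ty":0,"tz":0,"wx":0,"wy":0,"wz":0,"gripper":0},
    {"tx":0,"ty":0,"tz":0,"wx":0,"wy":0,"wz":0,"gripper":0},
    {"tx":0,"ty":0,"tz":1,"wx":0,"wy":0,"wz":0,"gripper":0.7},
    {"tx":0,"ty":0,"tz":1,"wx":0,"wy":0,"wz":0,"gripper":0.7},
    {"tx":0,"ty":0,"tz":1,"wx":0,"wy":0,"wz":0,"gripper":0.7}
  ]
}}

```text
time: 16.23
position: [0.46, 0.0767, 0.1036]
tool_rot: [2.401, 2.024, 0.003]
ft_force: [0.2, 0.3, 0.3]
grip_width: 0.279
grip_force: 0.0
```

{"name": "jog_arm", "arguments": {
  "increments": [
    {"tx":0,"ty":0,"tz":0,"wx":0,"wy":0,"wz":0,"gripper":0.7},
    {"tx":0,"ty":0,"tz":0,"wx":0,"wy":0,"wz":0,"gripper":0.7},
    {"tx":0,"ty":0,"tz":0,"wx":0,"wy":0,"wz":0,"gripper":0.7},
    {"tx":0,"ty":0,"tz":0,"wx":0,"wy":0,"wz":0,"gripper":0.7},
    {"tx":0,"ty":0,"tz":0,"wx":0,"wy":0,"wz":0,"gripper":0.7}
  ]
}}

```text
time: 16.65
position: [0.4589, 0.0766, 0.1026]
tool_rot: [2.402, 2.025, 0.0]
ft_force: [0.2, 0.6, 0.3]
grip_width: 0.642
grip_force: 0.0
```

{"name": "jog_arm", "arguments": {
  "increments": [
    {"tx":0,"ty":0,"tz":-15,"wx":0,"wy":0,"wz":0,"gripper":0.7},
    {"tx":0,"ty":0,"tz":-50,"wx":0,"wy":0,"wz":0,"gripper":0.7},
    {"tx":0,"ty":0,"tz":-90,"wx":0,"wy":0,"wz":0,"gripper":0.7},
    {"tx":0,"ty":0,"tz":-130,"wx":0,"wy":0,"wz":0,"gripper":0.7},
    {"tx":0,"ty":0,"tz":-165,"wx":0,"wy":0,"wz":0,"gripper":0.7}
  ]
}}

```text
time: 17.07
position: [0.4588, 0.0768, 0.2701]
tool_rot: [2.401, 2.024, 0.001]
ft_force: [1.4, 0.1, 0.9]
grip_width: 0.7
grip_force: 0.0
```

```bash
python3 - <<'E'
from h import *
im=dict(np.load("w2.npz"))
# hasp pull top in w2 at z .105, hinge top
print("pull",ray(im,[314,148],.105),"hinge",ray(im,[311,72],.07))
im=vision.get_image("top"); cv2.imwrite("pics/top3.png",cv2.resize(im["color"][150:390,120:540],None,fx=1.9,fy=1.9,interpolation=cv2.INTER_CUBIC))
print([(np.round(d["bbox"]).tolist(),round(d["conf"],2),ray(im,[[(d["bbox"][0]+d["bbox"][2])/2,(d["bbox"][1]+d["bbox"][3])/2]],.06).round(3)) for d in vision.spot_in("top","can0")])
go(637,160,200,-.05)
E
```

```text
pull [[0.63669179 0.15825778]] hinge [[0.64451139 0.22270021]]
[([352.0, 174.0, 380.0, 202.0], 0.95, array([[ 0.804, -0.164]])), ([317.0, 299.0, 343.0, 325.0], 0.93, array([[ 0.455, -0.054]])), ([479.0, 222.0, 519.0, 248.0], 0.86, array([[ 0.659, -0.529]])), ([284.0, 302.0, 296.0, 324.0], 0.83, array([[0.454, 0.057]])), ([440.0, 216.0, 472.0, 246.0], 0.73, array([[ 0.674, -0.411]]))]
t [111.  157.5  75.4] w [ 0.011 -0.001 -0.12 ] rows 5.0
```

View pics/top3.png

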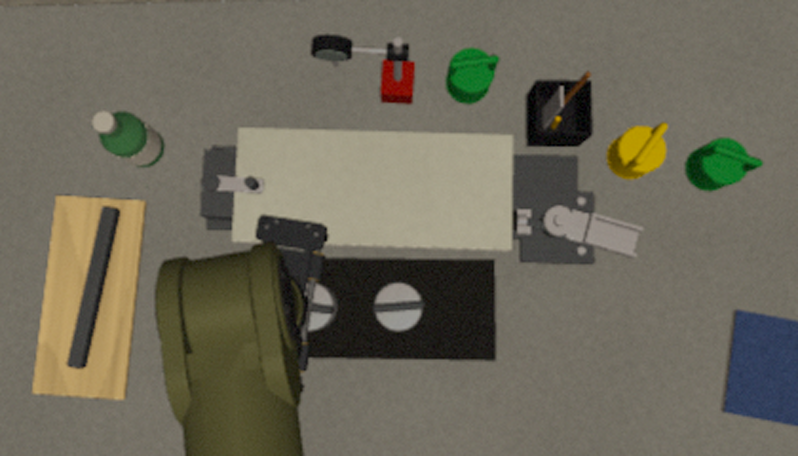

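Both canisters stand upright on the mat at crop px (322,308) and (398,307). The panel is clear. I measured the pull at (637,158) mm and the hinge at (644,222) mm, 65 mm apart as specified. Next I'll pinch the pull.

{"name": "jog_arm", "arguments": {
  "increments": [
    {"tx":110,"ty":158,"tz":0,"wx":0,"wy":0,"wz":0,"gripper":0.7},
    {"tx":110,"ty":158,"tz":0,"wx":0,"wy":0,"wz":0,"gripper":0.7},
    {"tx":110,"ty":158,"tz":0,"wx":0,"wy":0,"wz":0,"gripper":0.7},
    {"tx":110,"ty":158,"tz":0,"wx":0,"wy":0,"wz":0,"gripper":0.7},
    {"tx":110,"ty":158,"tz":0,"wx":0,"wy":0,"wz":0,"gripper":0.7}
  ]
}}

```text
time: 17.58
position: [0.6357, 0.1593, 0.265]
tool_rot: [-2.401, -2.023, 0.001]
ft_force: [-0.7, -0.7, 0.5]
grip_width: 0.702
grip_force: 0.0
```

```bash
python3 - <<'E'
from h import *
im=vision.get_image("wrist"); go(637,158.5,74,-.17)
print(proj(im,[[.6367,.1583,.105],[.644,.222,.066]]).round(1))
d=vision.spot_in("wrist","hasp_pull"); print(d)
cv2.imwrite("pics/w3.png",im["color"][60:400,140:520])
E
```

```text
t [ -3.6   0.2 189.5] w [-0.003 -0.004  0.001] rows 4.5
[[324.1 224.4]
 [320.2 150.4]]
[{'bbox': [302.5, 135.3, 333.0, 233.0], 'conf': 0.93}]
```

View pics/w3.png

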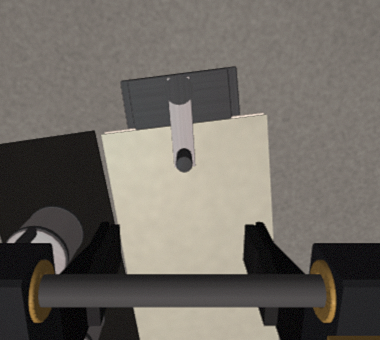

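The pull top is at full px (323,218), within about 4 mm of the expected spot. I'll descend and pinch it.

{"name": "jog_arm", "arguments": {
  "increments": [
    {"tx":-1,"ty":0,"tz":40,"wx":0,"wy":0,"wz":0,"gripper":0.7},
    {"tx":-1,"ty":0,"tz":80,"wx":0,"wy":0,"wz":0,"gripper":0.7},
    {"tx":-1,"ty":0,"tz":115,"wx":0,"wy":0,"wz":0,"gripper":0.7},
    {"tx":-1,"ty":0,"tz":140,"wx":0,"wy":0,"wz":0,"gripper":0.7},
    {"tx":-1,"ty":0,"tz":155,"wx":0,"wy":0,"wz":0,"gripper":0.7}
  ]
}}

```text
time: 18.1
position: [0.6301, 0.1557, 0.1085]
tool_rot: [-2.401, -2.024, 0.009]
ft_force: [-0.1, 0.5, 0.3]
grip_width: 0.699
grip_force: 0.0
```

{"name": "jog_arm", "arguments": {
  "increments": [
    {"tx":0,"ty":0,"tz":12,"wx":0,"wy":0,"wz":0,"gripper":0.7},
    {"tx":0,"ty":0,"tz":24,"wx":0,"wy":0,"wz":0,"gripper":0.7},
    {"tx":0,"ty":0,"tz":33,"wx":0,"wy":0,"wz":0,"gripper":0.7},
    {"tx":0,"ty":0,"tz":36,"wx":0,"wy":0,"wz":0,"gripper":0},
    {"tx":0,"ty":0,"tz":36,"wx":0,"wy":0,"wz":0,"gripper":0}
  ],
  "grip_force": 15
}}

```text
time: 18.52
position: [0.633, 0.1572, 0.0765]
tool_rot: [2.402, 2.025, -0.0]
ft_force: [0.3, 0.8, -0.1]
grip_width: 0.617
grip_force: 0.0
```

{"name": "jog_arm", "arguments": {
  "increments": [
    {"tx":0,"ty":0,"tz":0,"wx":0,"wy":0,"wz":0,"gripper":0},
    {"tx":0,"ty":0,"tz":0,"wx":0,"wy":0,"wz":0,"gripper":0},
    {"tx":0,"ty":0,"tz":0,"wx":0,"wy":0,"wz":0,"gripper":0},
    {"tx":0,"ty":0,"tz":0,"wx":0,"wy":0,"wz":0,"gripper":0},
    {"tx":0,"ty":0,"tz":0,"wx":0,"wy":0,"wz":0,"gripper":0}
  ]
}}

```text
time: 18.93
position: [0.6333, 0.1573, 0.077]
tool_rot: [2.401, 2.024, 0.001]
ft_force: [3.3, -0.7, 0.4]
grip_width: 0.254
grip_force: 1.2
```

{"name": "jog_arm", "arguments": {
  "increments": [
    {"tx":0,"ty":0,"tz":0,"wx":0,"wy":0,"wz":0,"gripper":0},
    {"tx":0,"ty":0,"tz":0,"wx":0,"wy":0,"wz":0,"gripper":0},
    {"tx":0,"ty":0,"tz":0,"wx":0,"wy":0,"wz":0,"gripper":0},
    {"tx":0,"ty":0,"tz":0,"wx":0,"wy":0,"wz":0,"gripper":0},
    {"tx":0,"ty":0,"tz":0,"wx":0,"wy":0,"wz":0,"gripper":0}
  ]
}}

```text
time: 19.35
position: [0.6337, 0.1568, 0.077]
tool_rot: [2.402, 2.023, 0.001]
ft_force: [0.9, -1.7, 2.6]
grip_width: 0.178
grip_force: 15.0
```

```bash
python3 - <<'E'
from h import *
p,M=tool(); print(p,ctrl.get_state()["grip_width"],ctrl.get_state()["ft_force"])
# hasp arc in tool axes, from current pull position
H=np.array([643.5,222.]); q=np.array([p[0]*1000,p[1]*1000]); f0=np.arctan2(-(222-159),-7); 
for i in range(0,17):
    f=f0-i*.1; P=H+65*np.array([np.cos(f),np.sin(f)]); P0=H+65*np.array([np.cos(f0),np.sin(f0)])
    d=M.T@np.r_[P-P0,0]; print(i,d.round(1)[:2],end="; ")
E
```

```text
[0.6337136 0.1567915 0.0769707] 0.17843358153269273 [ 0.93755204 -1.66890127  2.62888698]
0 [0. 0.]; 1 [-0.1 -6.5]; 2 [  0.5 -13. ]; 3 [  1.7 -19.3]; 4 [  3.6 -25.6]; 5 [  6.1 -31.6]; 6 [  9.1 -37.3]; 7 [ 12.8 -42.7]; 8 [ 16.9 -47.7]; 9 [ 21.5 -52.3]; 10 [ 26.6 -56.4]; 11 [ 32. -60.]; 12 [ 37.7 -63. ]; 13 [ 43.8 -65.4]; 14 [ 50.  -67.2]; 15 [ 56.4 -68.3]; 16 [ 62.9 -68.9];
```

{"name": "jog_arm", "arguments": {
  "increments": [
    {"tx":0,"ty":-6.5,"tz":0,"wx":0,"wy":0,"wz":0,"gripper":0},
    {"tx":0.5,"ty":-13,"tz":0,"wx":0,"wy":0,"wz":0,"gripper":0},
    {"tx":1.7,"ty":-19.3,"tz":0,"wx":0,"wy":0,"wz":0,"gripper":0},
    {"tx":3.6,"ty":-25.6,"tz":0,"wx":0,"wy":0,"wz":0,"gripper":0},
    {"tx":6.1,"ty":-31.6,"tz":0,"wx":0,"wy":0,"wz":0,"gripper":0}
  ]
}}

```text
time: 19.77
position: [0.604, 0.1662, 0.0768]
tool_rot: [2.402, 2.02, -0.0]
ft_force: [4.3, -5.3, 1.8]
grip_width: 0.177
grip_force: 15.0
```

{"name": "jog_arm", "arguments": {
  "increments": [
    {"tx":3,"ty":-5.7,"tz":0,"wx":0,"wy":0,"wz":0,"gripper":0},
    {"tx":6.7,"ty":-11.1,"tz":0,"wx":0,"wy":0,"wz":0,"gripper":0},
    {"tx":10.8,"ty":-16.1,"tz":0,"wx":0,"wy":0,"wz":0,"gripper":0},
    {"tx":15.4,"ty":-20.7,"tz":0,"wx":0,"wy":0,"wz":0,"gripper":0},
    {"tx":20.5,"ty":-24.8,"tz":0,"wx":0,"wy":0,"wz":0,"gripper":0}
  ]
}}

```text
time: 20.18
position: [0.5828, 0.1907, 0.0766]
tool_rot: [2.402, 2.02, -0.001]
ft_force: [3.5, -4.7, 1.6]
grip_width: 0.177
grip_force: 15.0
```

{"name": "jog_arm", "arguments": {
  "increments": [
    {"tx":5.4,"ty":-3.6,"tz":0,"wx":0,"wy":0,"wz":0,"gripper":0},
    {"tx":11.1,"ty":-6.6,"tz":0,"wx":0,"wy":0,"wz":0,"gripper":0},
    {"tx":17.2,"ty":-9,"tz":0,"wx":0,"wy":0,"wz":0,"gripper":0},
    {"tx":23.4,"ty":-10.8,"tz":0,"wx":0,"wy":0,"wz":0,"gripper":0},
    {"tx":29.8,"ty":-11.9,"tz":0,"wx":0,"wy":0,"wz":0,"gripper":0}
  ]
}}

```text
time: 20.6
position: [0.5769, 0.2212, 0.0765]
tool_rot: [2.401, 2.018, -0.001]
ft_force: [6.2, -7.0, -0.5]
grip_width: 0.178
grip_force: 15.0
```

{"name": "jog_arm", "arguments": {
  "increments": [
    {"tx":0,"ty":0,"tz":0,"wx":0,"wy":0,"wz":0,"gripper":0},
    {"tx":0,"ty":0,"tz":0,"wx":0,"wy":0,"wz":0,"gripper":0},
    {"tx":0,"ty":0,"tz":0,"wx":0,"wy":0,"wz":0,"gripper":0.6},
    {"tx":0,"ty":0,"tz":0,"wx":0,"wy":0,"wz":0,"gripper":0.6},
    {"tx":0,"ty":0,"tz":0,"wx":0,"wy":0,"wz":0,"gripper":0.6}
  ]
}}

```text
time: 21.02
position: [0.5738, 0.225, 0.076]
tool_rot: [-2.4, -2.025, 0.003]
ft_force: [-0.1, -0.0, -1.4]
grip_width: 0.327
grip_force: 0.0
```

{"name": "jog_arm", "arguments": {
  "increments": [
    {"tx":0,"ty":0,"tz":0,"wx":0,"wy":0,"wz":0,"gripper":0.6},
    {"tx":0,"ty":0,"tz":0,"wx":0,"wy":0,"wz":0,"gripper":0.6},
    {"tx":0,"ty":0,"tz":0,"wx":0,"wy":0,"wz":0,"gripper":0.6},
    {"tx":0,"ty":0,"tz":0,"wx":0,"wy":0,"wz":0,"gripper":0.6},
    {"tx":0,"ty":0,"tz":0,"wx":0,"wy":0,"wz":0,"gripper":0.6}
  ]
}}

```text
time: 21.43
position: [0.575, 0.2245, 0.0765]
tool_rot: [-2.402, -2.025, 0.0]
ft_force: [-0.2, -0.2, 0.8]
grip_width: 0.586
grip_force: 0.0
```

{"name": "jog_arm", "arguments": {
  "increments": [
    {"tx":0,"ty":0,"tz":-20,"wx":0,"wy":0,"wz":0,"gripper":0.6},
    {"tx":0,"ty":0,"tz":-55,"wx":0,"wy":0,"wz":0,"gripper":0.6},
    {"tx":0,"ty":0,"tz":-95,"wx":0,"wy":0,"wz":0,"gripper":0.6},
    {"tx":0,"ty":0,"tz":-135,"wx":0,"wy":0,"wz":0,"gripper":0.6},
    {"tx":0,"ty":0,"tz":-170,"wx":0,"wy":0,"wz":0,"gripper":0.6}
  ]
}}

```text
time: 21.85
position: [0.5752, 0.2247, 0.2492]
tool_rot: [2.401, 2.025, 0.002]
ft_force: [1.1, -0.2, -0.1]
grip_width: 0.6
grip_force: 0.0
```

```bash
python3 - <<'E'
from h import *
print(tool()[0])
im=vision.get_image("wrist"); cv2.imwrite("pics/w4.png",im["color"])
d=vision.spot_in("wrist","hasp_pull"); print(d)
im=vision.get_image("top"); c=im["color"].astype(int); mx=c.max(2)
f=lambda x,y:(x/1.9+120,y/1.9+150)
print("bar",rect(im,(mx<75)&(c[:,:,2]-c[:,:,0]<30),.036,f(97,280)))
print("board",rect(im,(c[:,:,2]-c[:,:,0]>40),.012,f(70,230)))
cv2.imwrite("pics/top4.png",cv2.resize(im["color"][150:390,120:540],None,fx=1.9,fy=1.9,interpolation=cv2.INTER_CUBIC))
E
```

```text
[0.57515917 0.22473083 0.24921756]
[{'bbox': [310.8, 191.4, 403.8, 228.7], 'conf': 0.67}, {'bbox': [33.2, 2.1, 351.3, 122.5], 'conf': 0.47}, {'bbox': [169.8, 241.0, 321.6, 405.2], 'conf': 0.21}]
bar None
board None
```

View pics/w4.png

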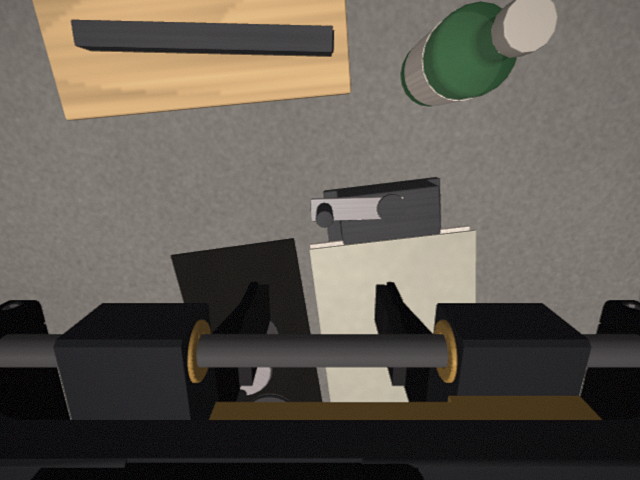

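The hasp strap now points at the robot, with the pull at px (324,213). Next is the bar, seen at px (74,35)–(333,40).

```bash
python3 - <<'E'
from h import *
go(494,400,215,-.17)
E
```

```text
t [ 157.7 -111.1   35. ] w [ 0.006 -0.003  0.   ] rows 4.7
```

{"name": "jog_arm", "arguments": {
  "increments": [
    {"tx":158,"ty":-111,"tz":30,"wx":0,"wy":0,"wz":0,"gripper":0.6},
    {"tx":158,"ty":-111,"tz":30,"wx":0,"wy":0,"wz":0,"gripper":0.6},
    {"tx":158,"ty":-111,"tz":30,"wx":0,"wy":0,"wz":0,"gripper":0.6},
    {"tx":158,"ty":-111,"tz":30,"wx":0,"wy":0,"wz":0,"gripper":0.6},
    {"tx":158,"ty":-111,"tz":30,"wx":0,"wy":0,"wz":0,"gripper":0.6}
  ]
}}

```text
time: 22.42
position: [0.4887, 0.402, 0.2143]
tool_rot: [-2.396, -2.028, 0.004]
ft_force: [0.5, 0.3, 0.3]
grip_width: 0.601
grip_force: 0.0
```

{"name": "jog_arm", "arguments": {
  "increments": [
    {"tx":0,"ty":0,"tz":0,"wx":0,"wy":0,"wz":-0.55,"gripper":0.6},
    {"tx":0,"ty":0,"tz":0,"wx":0,"wy":0,"wz":-0.55,"gripper":0.6},
    {"tx":0,"ty":0,"tz":0,"wx":0,"wy":0,"wz":-0.55,"gripper":0.6},
    {"tx":0,"ty":0,"tz":0,"wx":0,"wy":0,"wz":-0.55,"gripper":0.6},
    {"tx":0,"ty":0,"tz":0,"wx":0,"wy":0,"wz":-0.55,"gripper":0.6}
  ]
}}

```text
time: 22.83
position: [0.4918, 0.3983, 0.2144]
tool_rot: [-1.753, -2.606, 0.005]
ft_force: [0.7, 0.6, -0.4]
grip_width: 0.601
grip_force: 0.0
```

{"name": "jog_arm", "arguments": {
  "increments": [
    {"tx":0,"ty":0,"tz":0,"wx":0,"wy":0,"wz":-0.55,"gripper":0.6},
    {"tx":0,"ty":0,"tz":0,"wx":0,"wy":0,"wz":-0.55,"gripper":0.6},
    {"tx":0,"ty":0,"tz":0,"wx":0,"wy":0,"wz":-0.55,"gripper":0.6},
    {"tx":0,"ty":0,"tz":0,"wx":0,"wy":0,"wz":-0.55,"gripper":0.6},
    {"tx":0,"ty":0,"tz":0,"wx":0,"wy":0,"wz":-0.55,"gripper":0.6}
  ]
}}

```text
time: 23.25
position: [0.4919, 0.3982, 0.2145]
tool_rot: [-0.98, -2.983, 0.004]
ft_force: [0.2, -0.1, -0.1]
grip_width: 0.598
grip_force: 0.0
```

{"name": "jog_arm", "arguments": {
  "increments": [
    {"tx":0,"ty":0,"tz":0,"wx":0,"wy":0,"wz":-0.45,"gripper":0.6},
    {"tx":0,"ty":0,"tz":0,"wx":0,"wy":0,"wz":-0.45,"gripper":0.6},
    {"tx":0,"ty":0,"tz":0,"wx":0,"wy":0,"wz":-0.45,"gripper":0.6},
    {"tx":0,"ty":0,"tz":0,"wx":0,"wy":0,"wz":-0.45,"gripper":0.6},
    {"tx":0,"ty":0,"tz":0,"wx":0,"wy":0,"wz":-0.45,"gripper":0.6}
  ]
}}

```text
time: 23.67
position: [0.4919, 0.3983, 0.2145]
tool_rot: [-0.296, -3.125, 0.002]
ft_force: [-0.1, 0.4, 0.1]
grip_width: 0.6
grip_force: 0.0
```

```bash
python3 - <<'E'
from h import *
print(ctrl.get_state()["joint_positions"].round(2),tool()[0])
im=vision.get_image("wrist"); cv2.imwrite("pics/w5.png",im["color"])
print(vision.spot_in("wrist","bar"))
c=im["color"].astype(int); a=-.19; u=np.array([np.cos(a),np.sin(a)])
ctr=np.array([.4946,.4006]); print(proj(im,[[*(ctr+t*u),.036] for t in (-.12,0,.12)]).round())
go(494.6,400.6,60,-.19+np.pi/2)
t=vision.get_image("top"); cv2.imwrite("pics/top5.png",cv2.resize(t["color"][150:390,120:540],None,fx=1.9,fy=1.9))
np.savez("w5.npz",**im)
E
```

```text
[ 0.12  0.56 -1.19  1.48  0.52  1.46  0.3 ] [0.49192654 0.39827665 0.21453878]
[{'bbox': [317.3, 84.3, 343.9, 327.6], 'conf': 0.78}]
[[324.  87.]
 [324. 221.]
 [324. 330.]]
t [ -2.3   2.8 155.2] w [-0.001 -0.002 -0.003] rows 3.7
```

View pics/w5.png

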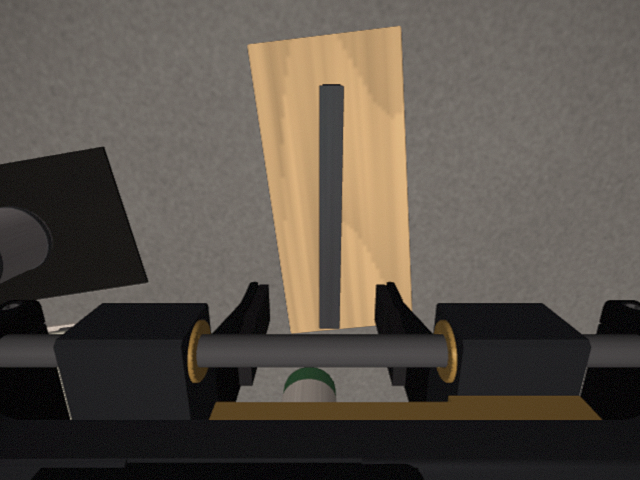

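The bar lies at px column 331, rows 84–327, about 6 mm towards +y of my estimate. I'll descend with that correction.

{"name": "jog_arm", "arguments": {
  "increments": [
    {"tx":0,"ty":7,"tz":35,"wx":0,"wy":0,"wz":0,"gripper":0.6},
    {"tx":0,"ty":7,"tz":75,"wx":0,"wy":0,"wz":0,"gripper":0.6},
    {"tx":0,"ty":7,"tz":110,"wx":0,"wy":0,"wz":0,"gripper":0.6},
    {"tx":0,"ty":7,"tz":140,"wx":0,"wy":0,"wz":0,"gripper":0.6},
    {"tx":0,"ty":7,"tz":160,"wx":0,"wy":0,"wz":0,"gripper":0.6}
  ]
}}

```text
time: 24.23
position: [0.4926, 0.4041, 0.0526]
tool_rot: [-0.301, -3.125, 0.006]
ft_force: [0.4, 0.4, 0.4]
grip_width: 0.602
grip_force: 0.0
```

{"name": "jog_arm", "arguments": {
  "increments": [
    {"tx":0,"ty":0,"tz":12,"wx":0,"wy":0,"wz":0,"gripper":0.6},
    {"tx":0,"ty":0,"tz":23,"wx":0,"wy":0,"wz":0,"gripper":0.6},
    {"tx":0,"ty":0,"tz":31,"wx":0,"wy":0,"wz":0,"gripper":0.6},
    {"tx":0,"ty":0,"tz":36,"wx":0,"wy":0,"wz":0,"gripper":0.6},
    {"tx":0,"ty":0,"tz":39,"wx":0,"wy":0,"wz":0,"gripper":0.6}
  ]
}}

```text
time: 24.65
position: [0.4942, 0.4061, 0.0178]
tool_rot: [0.3, 3.127, 0.001]
ft_force: [-0.5, -0.0, 0.2]
grip_width: 0.6
grip_force: 0.0
```

{"name": "jog_arm", "arguments": {
  "increments": [
    {"tx":0,"ty":0,"tz":0,"wx":0,"wy":0,"wz":0,"gripper":0},
    {"tx":0,"ty":0,"tz":0,"wx":0,"wy":0,"wz":0,"gripper":0},
    {"tx":0,"ty":0,"tz":0,"wx":0,"wy":0,"wz":0,"gripper":0},
    {"tx":0,"ty":0,"tz":0,"wx":0,"wy":0,"wz":0,"gripper":0},
    {"tx":0,"ty":0,"tz":0,"wx":0,"wy":0,"wz":0,"gripper":0}
  ],
  "grip_force": 55
}}

```text
time: 25.07
position: [0.4941, 0.406, 0.0181]
tool_rot: [0.299, 3.127, 0.001]
ft_force: [-0.4, -0.0, 0.3]
grip_width: 0.307
grip_force: 0.0
```

{"name": "jog_arm", "arguments": {
  "increments": [
    {"tx":0,"ty":0,"tz":0,"wx":0,"wy":0,"wz":0,"gripper":0},
    {"tx":0,"ty":0,"tz":0,"wx":0,"wy":0,"wz":0,"gripper":0},
    {"tx":0,"ty":0,"tz":0,"wx":0,"wy":0,"wz":0,"gripper":0},
    {"tx":0,"ty":0,"tz":0,"wx":0,"wy":0,"wz":0,"gripper":0},
    {"tx":0,"ty":0,"tz":0,"wx":0,"wy":0,"wz":0,"gripper":0}
  ]
}}

```text
time: 25.48
position: [0.494, 0.4058, 0.0179]
tool_rot: [0.299, 3.127, 0.0]
ft_force: [-0.2, -0.7, 2.9]
grip_width: 0.245
grip_force: 55.0
```

```bash
python3 - <<'E'
from h import *
s=ctrl.get_state(); print(s["position"],s["grip_width"],s["ft_force"]); p,M=tool(); print("tool-y yaw",np.arctan2(M[1,1],M[0,1]))
# lever direction from first top and wrist pictures; rig model pivot
im=vision.get_image("scene"); t=vision.get_image("top")
pv=np.array([.5775,-.2905]); 
for n,i in (("scene",im),("top",t)):
    print(n,proj(i,[[*pv,.07]]).round(1))
    k=cv2.resize(i["color"][150:270,240:360] if n=="scene" else i["color"][230:320,380:500],None,fx=5 if n=="scene" else 5,fy=5,interpolation=cv2.INTER_CUBIC); cv2.imwrite(f"pics/lev_{n}.png",k)
E
```

```text
[0.49404312 0.40583894 0.01785103] 0.2454637722167535 [-0.24692119 -0.68531974  2.9465707 ]
tool-y yaw 1.3798856442245406
scene [[282.2 205.2]]
top [[415.1 265.7]]
```

View pics/lev_top.png

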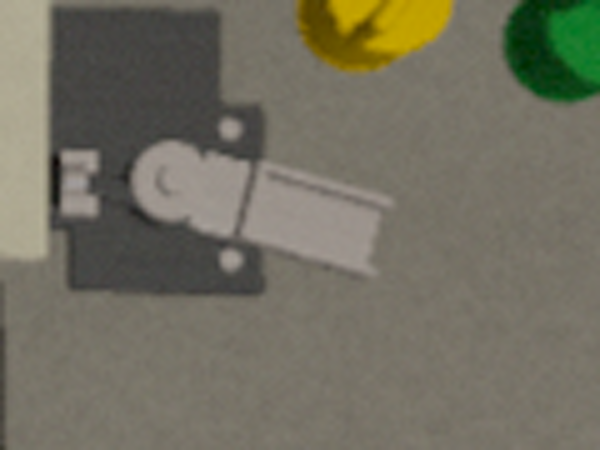

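The saddle mouth corners are at crop px (393,202) and (373,275). Its inner wall runs from (262,163) to (240,237), and the pivot cap is at (172,182).

```bash
python3 - <<'E'
from h import *
t=vision.get_image("top"); g=lambda x,y:(x/5+380,y/5+230)
for n,(A,B) in dict(up=((268,161),(393,200)),lo=((242,238),(373,275)),wall=((265,162),(240,238)),mouth=((393,201),(373,275))).items():
    P=ray(t,[g(*A),g(*B)],.07)*1000; d=P[1]-P[0]; print(n,P.round(0).tolist(),np.linalg.norm(d).round(1),np.arctan2(d[1],d[0]).round(3),"mid",P.mean(0).round(1))
P=ray(t,[g(172,182)],.075)*1000; print("pivot",P)
for pv in ([578.4,-290.8],P[0]):
  for a in (-1.80,-1.84):
    u=np.array([np.cos(a),np.sin(a)]); print(pv,a,"mid",(pv+80*u).round(1),"mouth",(pv+115*u).round(1),"hold",(pv+168*u).round(1))
E
```

```text
up [[586.0, -341.0], [563.0, -408.0]] 70.4 -1.899 mid [ 574.8 -374.8]
lo [[544.0, -325.0], [523.0, -395.0]] 72.9 -1.869 mid [ 533.4 -359.8]
wall [[586.0, -340.0], [544.0, -324.0]] 44.4 2.775 mid [ 564.9 -331.8]
mouth [[563.0, -408.0], [523.0, -395.0]] 42.3 2.819 mid [ 542.8 -401.4]
pivot [[ 575.0228976  -287.45779227]]
[578.4, -290.8] -1.8 mid [ 560.2 -368.7] mouth [ 552.3 -402.8] hold [ 540.2 -454.4]
[578.4, -290.8] -1.84 mid [ 557.1 -367.9] mouth [ 547.8 -401.7] hold [ 533.7 -452.7]
[ 575.0228976  -287.45779227] -1.8 mid [ 556.8 -365.4] mouth [ 548.9 -399.5] hold [ 536.9 -451.1]
[ 575.0228976  -287.45779227] -1.84 mid [ 553.7 -364.6] mouth [ 544.4 -398.3] hold [ 530.3 -449.4]
```

Lever geometry agrees with the model: pivot (578,-290), direction -1.875 rad. I'll lift the bar and carry it over.

{"name": "jog_arm", "arguments": {
  "increments": [
    {"tx":0,"ty":0,"tz":-12,"wx":0,"wy":0,"wz":0,"gripper":0},
    {"tx":0,"ty":0,"tz":-45,"wx":0,"wy":0,"wz":0,"gripper":0},
    {"tx":0,"ty":0,"tz":-85,"wx":0,"wy":0,"wz":0,"gripper":0},
    {"tx":0,"ty":0,"tz":-125,"wx":0,"wy":0,"wz":0,"gripper":0},
    {"tx":0,"ty":0,"tz":-160,"wx":0,"wy":0,"wz":0,"gripper":0}
  ]
}}

```text
time: 26.05
position: [0.4933, 0.4059, 0.1797]
tool_rot: [-0.298, -3.127, -0.001]
ft_force: [0.8, 1.1, -1.6]
grip_width: 0.249
grip_force: 55.0
```

{"name": "jog_arm", "arguments": {
  "increments": [
    {"tx":-3,"ty":-14,"tz":-30,"wx":0,"wy":0,"wz":0,"gripper":0},
    {"tx":-9,"ty":-40,"tz":-40,"wx":0,"wy":0,"wz":0,"gripper":0},
    {"tx":-18,"ty":-76,"tz":-40,"wx":0,"wy":0,"wz":0,"gripper":0},
    {"tx":-27,"ty":-114,"tz":-40,"wx":0,"wy":0,"wz":0,"gripper":0},
    {"tx":-36,"ty":-152,"tz":-40,"wx":0,"wy":0,"wz":0,"gripper":0}
  ]
}}

```text
time: 26.47
position: [0.4995, 0.2486, 0.2173]
tool_rot: [-0.296, -3.127, 0.001]
ft_force: [1.9, -0.7, -1.8]
grip_width: 0.247
grip_force: 55.0
```

{"name": "jog_arm", "arguments": {
  "increments": [
    {"tx":-9,"ty":-38,"tz":0,"wx":0,"wy":0,"wz":0,"gripper":0},
    {"tx":-18,"ty":-76,"tz":0,"wx":0,"wy":0,"wz":0,"gripper":0},
    {"tx":-27,"ty":-114,"tz":0,"wx":0,"wy":0,"wz":0,"gripper":0},
    {"tx":-36,"ty":-152,"tz":0,"wx":0,"wy":0,"wz":0,"gripper":0},
    {"tx":-45,"ty":-190,"tz":0,"wx":0,"wy":0,"wz":0,"gripper":0}
  ]
}}

```text
time: 26.88
position: [0.5076, 0.0529, 0.2172]
tool_rot: [-0.298, -3.127, 0.002]
ft_force: [1.3, 0.5, -2.7]
grip_width: 0.247
grip_force: 55.0
```

```bash
python3 - <<'E'
from h import *
s=ctrl.get_state(); print(s["position"],s["joint_positions"].round(2))
p,M=tool(); go(526.5,-454,218,np.arctan2(M[1,1],M[0,1])); go(526.5,-454,218,-.304)
E
```

```text
[0.50759725 0.05293589 0.21724738] [ 1.07  0.2  -1.34  1.77  0.2   1.33  1.07]
t [-1.145e+02 -4.942e+02 -1.000e-01] w [-0.001 -0.    -0.   ] rows 12.2
t [-1.145e+02 -4.942e+02 -1.000e-01] w [-1.000e-03 -1.000e-03 -1.457e+00] rows 12.2
```

{"name": "jog_arm", "arguments": {
  "increments": [
    {"tx":0,"ty":0,"tz":0,"wx":0,"wy":0,"wz":0.12,"gripper":0},
    {"tx":0,"ty":0,"tz":0,"wx":0,"wy":0,"wz":0.24,"gripper":0},
    {"tx":0,"ty":0,"tz":0,"wx":0,"wy":0,"wz":0.36,"gripper":0},
    {"tx":0,"ty":0,"tz":0,"wx":0,"wy":0,"wz":0.48,"gripper":0},
    {"tx":0,"ty":0,"tz":0,"wx":0,"wy":0,"wz":0.56,"gripper":0}
  ]
}}

```text
time: 27.3
position: [0.5078, 0.0548, 0.2173]
tool_rot: [-1.16, -2.919, 0.001]
ft_force: [0.0, 0.2, -3.4]
grip_width: 0.248
grip_force: 55.0
```

```bash
python3 - <<'E'
from h import *
s=ctrl.get_state(); print(s["position"],s["joint_positions"].round(2))
p,M=tool(); go(526.5,-454,218,np.arctan2(M[1,1],M[0,1]))
E
```

```text
[0.50783993 0.05478625 0.21730185] [ 0.99  0.15 -1.23  1.77  0.15  1.33  0.54]
t [-362.7 -357.3   -0.4] w [-0.001 -0.    -0.   ] rows 12.2
```

{"name": "jog_arm", "arguments": {
  "increments": [
    {"tx":0,"ty":0,"tz":0,"wx":0,"wy":0,"wz":0.12,"gripper":0},
    {"tx":0,"ty":0,"tz":0,"wx":0,"wy":0,"wz":0.24,"gripper":0},
    {"tx":0,"ty":0,"tz":0,"wx":0,"wy":0,"wz":0.36,"gripper":0},
    {"tx":0,"ty":0,"tz":0,"wx":0,"wy":0,"wz":0.48,"gripper":0},
    {"tx":0,"ty":0,"tz":0,"wx":0,"wy":0,"wz":0.56,"gripper":0}
  ]
}}

```text
time: 27.72
position: [0.5078, 0.0551, 0.2172]
tool_rot: [-1.92, -2.486, 0.001]
ft_force: [-0.5, -0.5, -2.5]
grip_width: 0.246
grip_force: 55.0
```

{"name": "jog_arm", "arguments": {
  "increments": [
    {"tx":0,"ty":0,"tz":0,"wx":0,"wy":0,"wz":0.12,"gripper":0},
    {"tx":0,"ty":0,"tz":0,"wx":0,"wy":0,"wz":0.24,"gripper":0},
    {"tx":0,"ty":0,"tz":0,"wx":0,"wy":0,"wz":0.36,"gripper":0},
    {"tx":0,"ty":0,"tz":0,"wx":0,"wy":0,"wz":0.48,"gripper":0},
    {"tx":0,"ty":0,"tz":0,"wx":0,"wy":0,"wz":0.56,"gripper":0}
  ]
}}

```text
time: 28.13
position: [0.5078, 0.0552, 0.2172]
tool_rot: [-2.532, -1.858, 0.002]
ft_force: [-1.1, 0.1, -2.2]
grip_width: 0.248
grip_force: 55.0
```

{"name": "jog_arm", "arguments": {
  "increments": [
    {"tx":-15,"ty":5,"tz":0,"wx":0,"wy":0,"wz":0,"gripper":0},
    {"tx":-45,"ty":16,"tz":0,"wx":0,"wy":0,"wz":0,"gripper":0},
    {"tx":-80,"ty":28,"tz":0,"wx":0,"wy":0,"wz":0,"gripper":0},
    {"tx":-115,"ty":41,"tz":0,"wx":0,"wy":0,"wz":0,"gripper":0},
    {"tx":-150,"ty":53,"tz":0,"wx":0,"wy":0,"wz":0,"gripper":0}
  ]
}}

```text
time: 28.55
position: [0.5143, -0.1053, 0.2175]
tool_rot: [2.527, 1.866, -0.001]
ft_force: [1.3, 0.3, -2.8]
grip_width: 0.251
grip_force: 55.0
```

{"name": "jog_arm", "arguments": {
  "increments": [
    {"tx":-35,"ty":12,"tz":0,"wx":0,"wy":0,"wz":0,"gripper":0},
    {"tx":-70,"ty":25,"tz":0,"wx":0,"wy":0,"wz":0,"gripper":0},
    {"tx":-105,"ty":37,"tz":0,"wx":0,"wy":0,"wz":0,"gripper":0},
    {"tx":-140,"ty":50,"tz":0,"wx":0,"wy":0,"wz":0,"gripper":0},
    {"tx":-175,"ty":62,"tz":0,"wx":0,"wy":0,"wz":0,"gripper":0}
  ]
}}

```text
time: 28.97
position: [0.5219, -0.291, 0.2172]
tool_rot: [-2.527, -1.865, 0.001]
ft_force: [0.6, -0.5, -2.9]
grip_width: 0.242
grip_force: 55.0
```

{"name": "jog_arm", "arguments": {
  "increments": [
    {"tx":-35,"ty":12,"tz":0,"wx":0,"wy":0,"wz":0,"gripper":0},
    {"tx":-70,"ty":25,"tz":0,"wx":0,"wy":0,"wz":0,"gripper":0},
    {"tx":-105,"ty":37,"tz":0,"wx":0,"wy":0,"wz":0,"gripper":0},
    {"tx":-135,"ty":48,"tz":0,"wx":0,"wy":0,"wz":0,"gripper":0},
    {"tx":-155,"ty":55,"tz":0,"wx":0,"wy":0,"wz":0,"gripper":0}
  ]
}}

```text
time: 29.38
position: [0.5273, -0.4583, 0.2162]
tool_rot: [-2.531, -1.859, 0.002]
ft_force: [-0.9, 0.5, -3.1]
grip_width: 0.248
grip_force: 55.0
```

```bash
python3 - <<'E'
from h import *
s=ctrl.get_state(); print(s["position"],s["joint_positions"].round(2))
go(526.5,-454,110,-.304)
im=vision.get_image("wrist"); cv2.imwrite("pics/w6.png",im["color"])
t=vision.get_image("top"); cv2.imwrite("pics/top6.png",cv2.resize(t["color"][230:350,380:540],None,fx=5,fy=5,interpolation=cv2.INTER_CUBIC))
u=np.array([np.cos(-1.875),np.sin(-1.875)]); pv=np.array([.578,-.290]); z=[.212+.024]*2
p=tool()[0]
print("wrist proj saddle wall/mouth z.07",proj(im,[[*(pv+r*u),.07] for r in (.045,.115)]).round(), "bar end nominal", proj(im,[[*(p[:2]-.12*u),p[2]-.006+.024]]).round())
E
```

```text
[ 0.52734757 -0.45827111  0.21621931] [ 1.18  0.53 -0.76  1.3   0.36  1.45  0.15]
t [  3.9  -1.9 106.2] w [-0.002  0.001  0.   ] rows 2.5
wrist proj saddle wall/mouth z.07 [[320.  64.]
 [321. 157.]] bar end nominal [[323.  24.]]
```

View pics/w6.png

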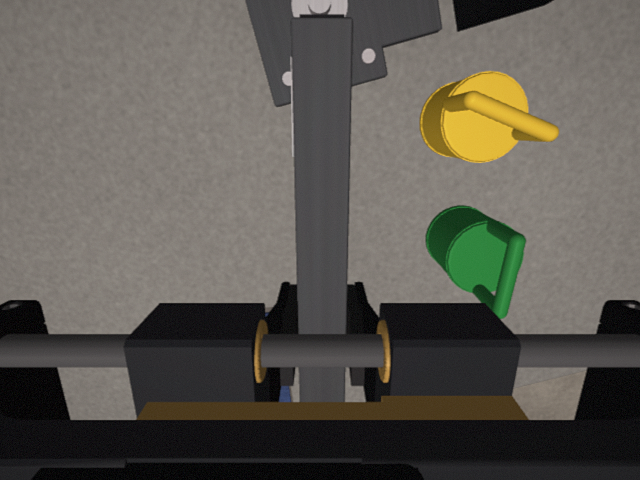

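The bar covers the saddle. Its left cheek edge shows at px col 291 and the bar is centred at col 322, which matches the model (saddle axis 320). I'll lower to just above the cheeks and check again.

{"name": "jog_arm", "arguments": {
  "increments": [
    {"tx":-2,"ty":-2,"tz":30,"wx":0,"wy":0,"wz":0,"gripper":0},
    {"tx":-2,"ty":-2,"tz":65,"wx":0,"wy":0,"wz":0,"gripper":0},
    {"tx":-2,"ty":-2,"tz":95,"wx":0,"wy":0,"wz":0,"gripper":0},
    {"tx":-2,"ty":-2,"tz":115,"wx":0,"wy":0,"wz":0,"gripper":0},
    {"tx":-2,"ty":-2,"tz":128,"wx":0,"wy":0,"wz":0,"gripper":0}
  ]
}}

```text
time: 29.9
position: [0.5251, -0.4531, 0.086]
tool_rot: [-2.523, -1.863, 0.001]
ft_force: [-1.8, -0.4, -3.2]
grip_width: 0.247
grip_force: 55.0
```

{"name": "jog_arm", "arguments": {
  "increments": [
    {"tx":0,"ty":0,"tz":1,"wx":0,"wy":0,"wz":0,"gripper":0},
    {"tx":0,"ty":0,"tz":2,"wx":0,"wy":0,"wz":0,"gripper":0},
    {"tx":0,"ty":0,"tz":2,"wx":0,"wy":0,"wz":0,"gripper":0},
    {"tx":0,"ty":0,"tz":2,"wx":0,"wy":0,"wz":0,"gripper":0},
    {"tx":0,"ty":0,"tz":2,"wx":0,"wy":0,"wz":0,"gripper":0}
  ]
}}

```text
time: 30.32
position: [0.5276, -0.456, 0.0895]
tool_rot: [2.526, 1.863, 0.001]
ft_force: [0.5, 0.4, -1.9]
grip_width: 0.245
grip_force: 55.0
```

```bash
python3 - <<'E'
from h import *
s=ctrl.get_state(); print(s["position"])
im=vision.get_image("wrist"); cv2.imwrite("pics/w7.png",cv2.resize(im["color"][0:300,200:440],None,fx=2,fy=2))
u=np.array([np.cos(-1.875),np.sin(-1.875)]); n=np.array([-u[1],u[0]]); pv=np.array([.578,-.290]); p=tool()[0]
print("saddle wall/mouth L,R z.07",proj(im,[[*(pv+r*u+w*n),.07] for r in (.045,.115) for w in (-.022,.022)]).round(), "bar end L,R", proj(im,[[*(p[:2]-.12*u+w*n),p[2]+.018] for w in (-.011,.011)]).round())
go(524.7,-459.8,60,-.304)
E
```

```text
[ 0.52760261 -0.45596641  0.08951216]
saddle wall/mouth L,R z.07 [[271.  21.]
 [370.  21.]
 [277. 180.]
 [364. 180.]] bar end L,R [[294.  19.]
 [356.  19.]]
t [-4.4 -1.5 29.2] w [0.002 0.001 0.004] rows 0.7
```

View pics/w7.png

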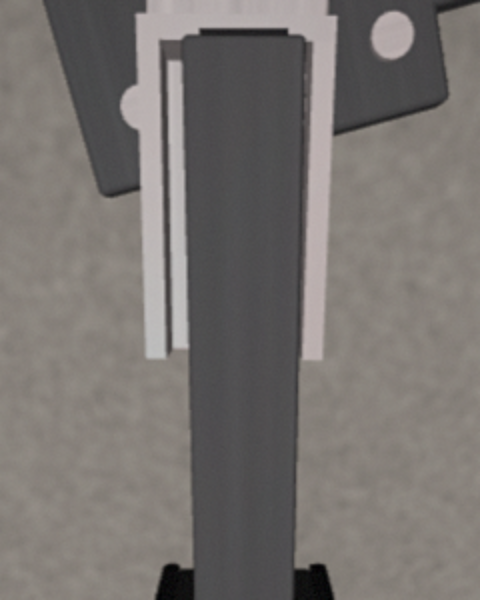

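Clear view: the saddle cheeks are centred at full px col ~318 and the bar at ~322, so I shift it -2 mm along tool y. The bar end clears the wall. Lowering it in.

{"name": "jog_arm", "arguments": {
  "increments": [
    {"tx":-3,"ty":-2,"tz":0,"wx":0,"wy":0,"wz":0,"gripper":0},
    {"tx":-3,"ty":-2,"tz":4,"wx":0,"wy":0,"wz":0,"gripper":0},
    {"tx":-3,"ty":-2,"tz":9,"wx":0,"wy":0,"wz":0,"gripper":0},
    {"tx":-3,"ty":-2,"tz":14,"wx":0,"wy":0,"wz":0,"gripper":0},
    {"tx":-3,"ty":-2,"tz":18,"wx":0,"wy":0,"wz":0,"gripper":0}
  ]
}}

```text
time: 30.78
position: [0.5234, -0.4575, 0.0685]
tool_rot: [-2.528, -1.864, 0.0]
ft_force: [-1.0, -0.5, -2.9]
grip_width: 0.248
grip_force: 55.0
```

{"name": "jog_arm", "arguments": {
  "increments": [
    {"tx":0,"ty":0,"tz":4,"wx":0,"wy":0,"wz":0,"gripper":0},
    {"tx":0,"ty":0,"tz":7,"wx":0,"wy":0,"wz":0,"gripper":0},
    {"tx":0,"ty":0,"tz":9,"wx":0,"wy":0,"wz":0,"gripper":0},
    {"tx":0,"ty":0,"tz":11,"wx":0,"wy":0,"wz":0,"gripper":0},
    {"tx":0,"ty":0,"tz":11,"wx":0,"wy":0,"wz":0,"gripper":0}
  ]
}}

```text
time: 31.2
position: [0.5237, -0.4576, 0.0581]
tool_rot: [-2.528, -1.864, 0.0]
ft_force: [-0.3, -0.6, -2.7]
grip_width: 0.247
grip_force: 55.0
```

```bash
python3 - <<'E'
from h import *
s=ctrl.get_state(); print(s["position"],s["ft_force"],s["joint_positions"].round(2))
p,M=tool(); pv=np.array([578,-290.]); q=p[:2]*1000-pv; print("r",np.hypot(*q),"ang",np.arctan2(q[1],q[0]), "tool bar ang", np.arctan2(M[1,1],M[0,1])-np.pi/2)
a0=np.arctan2(q[1],q[0]); r=np.hypot(*q)
for blk in range(3):
    for i in range(1,6):
        b=a0-blk*.5; x0=r*np.array([np.cos(b),np.sin(b)]); c=b-.1*i; x1=r*np.array([np.cos(c),np.sin(c)])
        y=b-a0+np.arctan2(M[1,1],M[0,1]); ty=np.array([np.cos(y),np.sin(y)]); tx=np.array([-ty[1],ty[0]])
        print(i,(round((x1-x0)@tx,1),round((x1-x0)@ty,1)),end=" ")
    print()
E
```

```text
[ 0.5236877  -0.45762041  0.05808377] [-0.33231535 -0.62588779 -2.68891453] [ 1.18  0.64 -0.71  1.48  0.43  1.18  0.1 ]
r 176.19996580958937 ang -1.8841412164462052 tool bar ang -1.870683623919246
1 (np.float64(1.1), np.float64(-17.6)) 2 (np.float64(4.0), np.float64(-35.0)) 3 (np.float64(8.6), np.float64(-52.0)) 4 (np.float64(14.8), np.float64(-68.4)) 5 (np.float64(22.7), np.float64(-84.2)) 
1 (np.float64(1.1), np.float64(-17.6)) 2 (np.float64(4.0), np.float64(-35.0)) 3 (np.float64(8.6), np.float64(-52.0)) 4 (np.float64(14.8), np.float64(-68.4)) 5 (np.float64(22.7), np.float64(-84.2)) 
1 (np.float64(1.1), np.float64(-17.6)) 2 (np.float64(4.0), np.float64(-35.0)) 3 (np.float64(8.6), np.float64(-52.0)) 4 (np.float64(14.8), np.float64(-68.4)) 5 (np.float64(22.7), np.float64(-84.2))
```

{"name": "jog_arm", "arguments": {
  "increments": [
    {"tx":0.3,"ty":-8.8,"tz":-1,"wx":0,"wy":0,"wz":0.05,"gripper":0},
    {"tx":1.1,"ty":-17.6,"tz":-1,"wx":0,"wy":0,"wz":0.1,"gripper":0},
    {"tx":2.3,"ty":-26.3,"tz":-1,"wx":0,"wy":0,"wz":0.15,"gripper":0},
    {"tx":4,"ty":-35,"tz":-1,"wx":0,"wy":0,"wz":0.2,"gripper":0},
    {"tx":6.1,"ty":-43.6,"tz":-1,"wx":0,"wy":0,"wz":0.25,"gripper":0}
  ],
  "grip_force": 60
}}

```text
time: 31.62
position: [0.4895, -0.4428, 0.0615]
tool_rot: [2.733, 1.522, 0.013]
ft_force: [11.5, -8.4, -9.8]
grip_width: 0.248
grip_force: 60.3
```

{"name": "jog_arm", "arguments": {
  "increments": [
    {"tx":0.3,"ty":-8.8,"tz":0,"wx":0,"wy":0,"wz":0.05,"gripper":0},
    {"tx":1.1,"ty":-17.6,"tz":0,"wx":0,"wy":0,"wz":0.1,"gripper":0},
    {"tx":2.3,"ty":-26.3,"tz":0,"wx":0,"wy":0,"wz":0.15,"gripper":0},
    {"tx":4,"ty":-35,"tz":0,"wx":0,"wy":0,"wz":0.2,"gripper":0},
    {"tx":6.1,"ty":-43.6,"tz":0,"wx":0,"wy":0,"wz":0.25,"gripper":0}
  ]
}}

```text
time: 32.03
position: [0.4501, -0.4111, 0.0601]
tool_rot: [2.912, 1.177, 0.001]
ft_force: [0.1, 0.8, -2.3]
grip_width: 0.247
grip_force: 59.9
```

```bash
python3 - <<'E'
from h import *
s=ctrl.get_state(); print(s["position"],s["ft_force"],s["joint_positions"].round(2))
p,M=tool(); pv=np.array([578,-290.]); q=p[:2]*1000-pv; print("r",np.hypot(*q),"ang",np.arctan2(q[1],q[0]), "tool bar ang", np.arctan2(M[1,1],M[0,1])-np.pi/2)
im=vision.get_image("wrist"); cv2.imwrite("pics/w8.png",im["color"][0:300,160:480])
E
```

```text
[ 0.45014032 -0.41114126  0.06012259] [ 0.09496336  0.84030041 -2.29880433] [ 1.23  0.45 -0.66  1.72  0.3   1.08 -0.33]
r 176.1343268096346 ang -2.383169454788496 tool bar ang -2.37333343481846
```

View pics/w8.png

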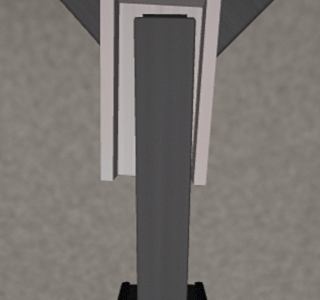

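The bar sits properly in the channel and the lever has passed its dead point. I'll continue the swing.

{"name": "jog_arm", "arguments": {
  "increments": [
    {"tx":0.3,"ty":-8.8,"tz":0,"wx":0,"wy":0,"wz":0.05,"gripper":0},
    {"tx":1.1,"ty":-17.6,"tz":0,"wx":0,"wy":0,"wz":0.1,"gripper":0},
    {"tx":2.3,"ty":-26.3,"tz":0,"wx":0,"wy":0,"wz":0.15,"gripper":0},
    {"tx":4,"ty":-35,"tz":0,"wx":0,"wy":0,"wz":0.2,"gripper":0},
    {"tx":6.1,"ty":-43.6,"tz":0,"wx":0,"wy":0,"wz":0.25,"gripper":0}
  ]
}}

```text
time: 32.5
position: [0.42, -0.3692, 0.0587]
tool_rot: [-3.023, -0.809, 0.012]
ft_force: [-11.0, 13.0, 7.6]
grip_width: 0.251
grip_force: 60.5
```

{"name": "jog_arm", "arguments": {
  "increments": [
    {"tx":0.3,"ty":-8.8,"tz":0,"wx":0,"wy":0,"wz":0.05,"gripper":0},
    {"tx":1.1,"ty":-17.6,"tz":0,"wx":0,"wy":0,"wz":0.1,"gripper":0},
    {"tx":2.3,"ty":-26.3,"tz":0,"wx":0,"wy":0,"wz":0.15,"gripper":0},
    {"tx":4,"ty":-35,"tz":0,"wx":0,"wy":0,"wz":0.2,"gripper":0},
    {"tx":6.1,"ty":-43.6,"tz":0,"wx":0,"wy":0,"wz":0.25,"gripper":0}
  ]
}}

```text
time: 32.92
position: [0.4058, -0.3283, 0.059]
tool_rot: [-3.103, -0.427, 0.009]
ft_force: [-6.4, 11.7, 5.8]
grip_width: 0.247
grip_force: 60.3
```

{"name": "jog_arm", "arguments": {
  "increments": [
    {"tx":0.1,"ty":-5.3,"tz":0,"wx":0,"wy":0,"wz":0.03,"gripper":0},
    {"tx":0.3,"ty":-10.6,"tz":0,"wx":0,"wy":0,"wz":0.06,"gripper":0},
    {"tx":0.7,"ty":-15.8,"tz":0,"wx":0,"wy":0,"wz":0.09,"gripper":0},
    {"tx":1.3,"ty":-21,"tz":0,"wx":0,"wy":0,"wz":0.12,"gripper":0},
    {"tx":2,"ty":-26.3,"tz":0,"wx":0,"wy":0,"wz":0.15,"gripper":0}
  ]
}}

```text
time: 33.33
position: [0.4029, -0.3082, 0.06]
tool_rot: [3.135, 0.19, 0.001]
ft_force: [-0.4, -0.1, -2.5]
grip_width: 0.246
grip_force: 60.0
```

```bash
python3 - <<'E'
from h import *
s=ctrl.get_state(); print(s["position"],s["ft_force"],s["joint_positions"].round(2))
p,M=tool(); pv=np.array([578,-290.]); q=p[:2]*1000-pv; print("r",np.hypot(*q),"ang",np.arctan2(q[1],q[0]), "tool bar ang", np.arctan2(M[1,1],M[0,1])-np.pi/2)
im=vision.get_image("wrist"); cv2.imwrite("pics/w9.png",im["color"][0:300,160:480])
E
```

```text
[ 0.40292576 -0.30817416  0.05999742] [-0.39199097 -0.12451146 -2.47508256] [ 1.18  0.22 -0.63  1.97  0.15  1.   -0.97]
r 176.01503096388842 ang -3.0381548282460473 tool bar ang -3.020624209375389
```

View pics/w9.png

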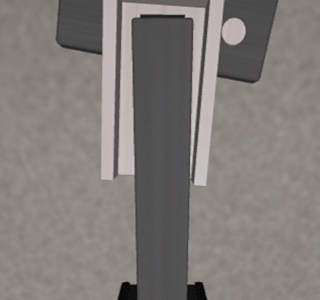

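The lever is on its open stop. It sits slightly ahead of the bar and there is no force. I'll hold briefly, lift the bar straight out, and turn it back.

{"name": "jog_arm", "arguments": {
  "increments": [
    {"tx":0,"ty":0,"tz":0,"wx":0,"wy":0,"wz":0,"gripper":0},
    {"tx":0,"ty":0,"tz":0,"wx":0,"wy":0,"wz":0,"gripper":0},
    {"tx":0,"ty":0,"tz":0,"wx":0,"wy":0,"wz":0,"gripper":0},
    {"tx":0,"ty":0,"tz":-3,"wx":0,"wy":0,"wz":0,"gripper":0},
    {"tx":0,"ty":0,"tz":-8,"wx":0,"wy":0,"wz":0,"gripper":0}
  ]
}}

```text
time: 33.8
position: [0.4021, -0.3088, 0.0674]
tool_rot: [-3.135, -0.189, 0.001]
ft_force: [0.2, 0.3, -3.4]
grip_width: 0.252
grip_force: 60.0
```

{"name": "jog_arm", "arguments": {
  "increments": [
    {"tx":0,"ty":0,"tz":-12,"wx":0,"wy":0,"wz":0,"gripper":0},
    {"tx":0,"ty":0,"tz":-30,"wx":0,"wy":0,"wz":0,"gripper":0},
    {"tx":0,"ty":0,"tz":-65,"wx":0,"wy":0,"wz":0,"gripper":0},
    {"tx":0,"ty":0,"tz":-105,"wx":0,"wy":0,"wz":0,"gripper":0},
    {"tx":0,"ty":0,"tz":-145,"wx":0,"wy":0,"wz":0,"gripper":0}
  ]
}}

```text
time: 34.22
position: [0.4022, -0.3083, 0.2149]
tool_rot: [-3.136, -0.191, 0.0]
ft_force: [1.0, -1.1, -2.1]
grip_width: 0.247
grip_force: 60.0
```

{"name": "jog_arm", "arguments": {
  "increments": [
    {"tx":0,"ty":0,"tz":-10,"wx":0,"wy":0,"wz":-0.08,"gripper":0},
    {"tx":0,"ty":0,"tz":-12,"wx":0,"wy":0,"wz":-0.2,"gripper":0},
    {"tx":0,"ty":0,"tz":-12,"wx":0,"wy":0,"wz":-0.32,"gripper":0},
    {"tx":0,"ty":0,"tz":-12,"wx":0,"wy":0,"wz":-0.44,"gripper":0},
    {"tx":0,"ty":0,"tz":-12,"wx":0,"wy":0,"wz":-0.56,"gripper":0}
  ]
}}

```text
time: 34.63
position: [0.4027, -0.3088, 0.226]
tool_rot: [2.956, 1.058, 0.001]
ft_force: [0.2, 1.0, -1.7]
grip_width: 0.249
grip_force: 60.0
```

{"name": "jog_arm", "arguments": {
  "increments": [
    {"tx":0,"ty":0,"tz":0,"wx":0,"wy":0,"wz":-0.12,"gripper":0},
    {"tx":0,"ty":0,"tz":0,"wx":0,"wy":0,"wz":-0.24,"gripper":0},
    {"tx":0,"ty":0,"tz":0,"wx":0,"wy":0,"wz":-0.36,"gripper":0},
    {"tx":0,"ty":0,"tz":0,"wx":0,"wy":0,"wz":-0.48,"gripper":0},
    {"tx":0,"ty":0,"tz":0,"wx":0,"wy":0,"wz":-0.58,"gripper":0}
  ]
}}

```text
time: 35.05
position: [0.4026, -0.3087, 0.2257]
tool_rot: [2.531, 1.859, -0.0]
ft_force: [-0.4, -0.1, -1.9]
grip_width: 0.247
grip_force: 60.0
```

```bash
python3 - <<'E'
from h import *
s=ctrl.get_state(); print(s["position"],s["joint_positions"].round(2))
p,M=tool(); y=np.arctan2(M[1,1],M[0,1]); print(y); go(510,-200,218,y); go(482,416,218,y,(510,-200,218,y))
E
```

```text
[ 0.40263763 -0.30871421  0.2257386 ] [ 1.26  0.05 -0.67  1.77  0.03  1.33  0.28]
-0.3037137780143665
t [135.9  69.9   7.7] w [ 0.001  0.001 -0.   ] rows 3.7
t [ 579.4 -210.9    0. ] w [0. 0. 0.] rows 14.8
```

{"name": "jog_arm", "arguments": {
  "increments": [
    {"tx":15,"ty":8,"tz":0,"wx":0,"wy":0,"wz":0,"gripper":0},
    {"tx":45,"ty":23,"tz":0,"wx":0,"wy":0,"wz":0,"gripper":0},
    {"tx":80,"ty":41,"tz":0,"wx":0,"wy":0,"wz":0,"gripper":0},
    {"tx":115,"ty":59,"tz":0,"wx":0,"wy":0,"wz":0,"gripper":0},
    {"tx":136,"ty":70,"tz":0,"wx":0,"wy":0,"wz":0,"gripper":0}
  ]
}}

```text
time: 35.47
position: [0.5135, -0.1963, 0.2262]
tool_rot: [2.533, 1.856, 0.005]
ft_force: [0.3, 0.8, -2.4]
grip_width: 0.248
grip_force: 60.0
```

{"name": "jog_arm", "arguments": {
  "increments": [
    {"tx":30,"ty":-11,"tz":0,"wx":0,"wy":0,"wz":0,"gripper":0},
    {"tx":60,"ty":-22,"tz":0,"wx":0,"wy":0,"wz":0,"gripper":0},
    {"tx":90,"ty":-33,"tz":0,"wx":0,"wy":0,"wz":0,"gripper":0},
    {"tx":120,"ty":-44,"tz":0,"wx":0,"wy":0,"wz":0,"gripper":0},
    {"tx":150,"ty":-55,"tz":0,"wx":0,"wy":0,"wz":0,"gripper":0}
  ]
}}

```text
time: 35.88
position: [0.5039, -0.0393, 0.2257]
tool_rot: [2.536, 1.852, 0.0]
ft_force: [0.6, 0.8, -2.4]
grip_width: 0.248
grip_force: 60.0
```

{"name": "jog_arm", "arguments": {
  "increments": [
    {"tx":30,"ty":-11,"tz":0,"wx":0,"wy":0,"wz":0,"gripper":0},
    {"tx":60,"ty":-22,"tz":0,"wx":0,"wy":0,"wz":0,"gripper":0},
    {"tx":90,"ty":-33,"tz":0,"wx":0,"wy":0,"wz":0,"gripper":0},
    {"tx":120,"ty":-44,"tz":0,"wx":0,"wy":0,"wz":0,"gripper":0},
    {"tx":150,"ty":-55,"tz":0,"wx":0,"wy":0,"wz":0,"gripper":0}
  ]
}}

```text
time: 36.3
position: [0.4972, 0.1201, 0.2258]
tool_rot: [2.536, 1.851, 0.001]
ft_force: [0.2, -0.4, -2.6]
grip_width: 0.246
grip_force: 60.0
```

{"name": "jog_arm", "arguments": {
  "increments": [
    {"tx":30,"ty":-11,"tz":0,"wx":0,"wy":0,"wz":0,"gripper":0},
    {"tx":60,"ty":-22,"tz":0,"wx":0,"wy":0,"wz":0,"gripper":0},
    {"tx":90,"ty":-33,"tz":0,"wx":0,"wy":0,"wz":0,"gripper":0},
    {"tx":120,"ty":-44,"tz":0,"wx":0,"wy":0,"wz":0,"gripper":0},
    {"tx":150,"ty":-55,"tz":0,"wx":0,"wy":0,"wz":0,"gripper":0}
  ]
}}

```text
time: 36.72
position: [0.4909, 0.2794, 0.2257]
tool_rot: [2.538, 1.85, 0.001]
ft_force: [0.3, -0.0, -1.3]
grip_width: 0.248
grip_force: 60.0
```

```bash
python3 - <<'E'
from h import *
s=ctrl.get_state(); print(s["position"],s["joint_positions"].round(2))
p,M=tool(); y=np.arctan2(M[1,1],M[0,1]); print(y); go(482,416,218,y)
E
```

```text
[0.49090528 0.27943209 0.22567266] [ 0.37  0.3  -1.1   1.64  0.27  1.38 -1.08]
-0.3108422021764616
t [127.3 -50.3   7.6] w [ 0.001 -0.     0.   ] rows 3.3
```

{"name": "jog_arm", "arguments": {
  "increments": [
    {"tx":30,"ty":-12,"tz":0,"wx":0,"wy":0,"wz":0,"gripper":0},
    {"tx":60,"ty":-24,"tz":0,"wx":0,"wy":0,"wz":0,"gripper":0},
    {"tx":90,"ty":-36,"tz":0,"wx":0,"wy":0,"wz":0,"gripper":0},
    {"tx":115,"ty":-46,"tz":0,"wx":0,"wy":0,"wz":0,"gripper":0},
    {"tx":124,"ty":-50,"tz":0,"wx":0,"wy":0,"wz":0,"gripper":0}
  ]
}}

```text
time: 37.13
position: [0.4788, 0.4163, 0.2255]
tool_rot: [-2.53, -1.856, -0.002]
ft_force: [-0.8, -0.6, -2.1]
grip_width: 0.248
grip_force: 60.0
```

{"name": "jog_arm", "arguments": {
  "increments": [
    {"tx":0,"ty":0,"tz":0,"wx":0,"wy":0,"wz":-0.12,"gripper":0},
    {"tx":0,"ty":0,"tz":0,"wx":0,"wy":0,"wz":-0.24,"gripper":0},
    {"tx":0,"ty":0,"tz":0,"wx":0,"wy":0,"wz":-0.36,"gripper":0},
    {"tx":0,"ty":0,"tz":0,"wx":0,"wy":0,"wz":-0.48,"gripper":0},
    {"tx":0,"ty":0,"tz":0,"wx":0,"wy":0,"wz":-0.59,"gripper":0}
  ]
}}

```text
time: 37.55
position: [0.4817, 0.4107, 0.2254]
tool_rot: [1.883, 2.513, -0.0]
ft_force: [0.6, 0.3, -2.9]
grip_width: 0.25
grip_force: 60.0
```

{"name": "jog_arm", "arguments": {
  "increments": [
    {"tx":0,"ty":0,"tz":0,"wx":0,"wy":0,"wz":-0.12,"gripper":0},
    {"tx":0,"ty":0,"tz":0,"wx":0,"wy":0,"wz":-0.24,"gripper":0},
    {"tx":0,"ty":0,"tz":0,"wx":0,"wy":0,"wz":-0.36,"gripper":0},
    {"tx":0,"ty":0,"tz":0,"wx":0,"wy":0,"wz":-0.48,"gripper":0},
    {"tx":0,"ty":0,"tz":0,"wx":0,"wy":0,"wz":-0.59,"gripper":0}
  ]
}}

```text
time: 37.97
position: [0.4819, 0.4104, 0.2253]
tool_rot: [1.072, 2.952, -0.001]
ft_force: [-1.0, 0.3, -1.9]
grip_width: 0.247
grip_force: 60.0
```

{"name": "jog_arm", "arguments": {
  "increments": [
    {"tx":0,"ty":0,"tz":0,"wx":0,"wy":0,"wz":-0.12,"gripper":0},
    {"tx":0,"ty":0,"tz":0,"wx":0,"wy":0,"wz":-0.24,"gripper":0},
    {"tx":0,"ty":0,"tz":0,"wx":0,"wy":0,"wz":-0.36,"gripper":0},
    {"tx":0,"ty":0,"tz":0,"wx":0,"wy":0,"wz":-0.48,"gripper":0},
    {"tx":0,"ty":0,"tz":0,"wx":0,"wy":0,"wz":-0.59,"gripper":0}
  ]
}}

```text
time: 38.38
position: [0.4819, 0.4105, 0.2252]
tool_rot: [0.167, 3.137, -0.001]
ft_force: [-0.1, 0.1, -2.8]
grip_width: 0.247
grip_force: 60.0
```

```bash
python3 - <<'E'
from h import *
s=ctrl.get_state(); print(s["position"],s["joint_positions"].round(2))
go(482,416,18,1.49)
im=vision.get_image("wrist"); cv2.imwrite("pics/w10.png",im["color"])
E
```

```text
[0.48186916 0.41046018 0.22518315] [ 0.15  0.64 -1.33  1.46  0.62  1.52  0.3 ]
t [  0.6   5.7 207.2] w [-0.001  0.001 -0.026] rows 5.0
```

View pics/w10.png

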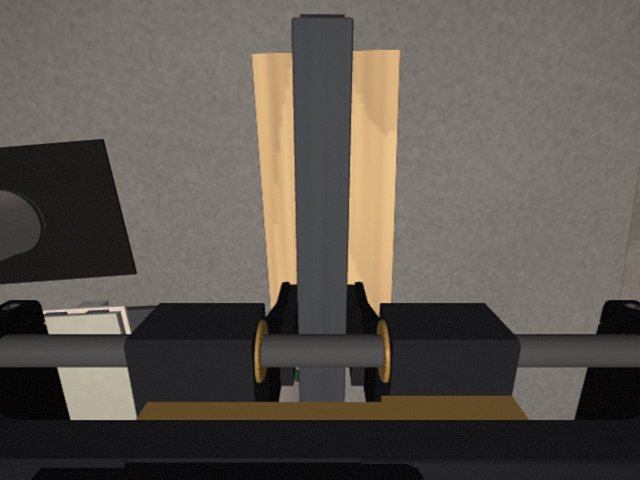

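The bar (col 322) is centred over the board (cols 252–400). Lowering it.

{"name": "jog_arm", "arguments": {
  "increments": [
    {"tx":0,"ty":5,"tz":35,"wx":0,"wy":0,"wz":0,"gripper":0},
    {"tx":0,"ty":5,"tz":75,"wx":0,"wy":0,"wz":0,"gripper":0},
    {"tx":0,"ty":5,"tz":115,"wx":0,"wy":0,"wz":0,"gripper":0},
    {"tx":0,"ty":5,"tz":150,"wx":0,"wy":0,"wz":0,"gripper":0},
    {"tx":0,"ty":5,"tz":175,"wx":0,"wy":0,"wz":0,"gripper":0}
  ]
}}

```text
time: 38.85
position: [0.4817, 0.4139, 0.0463]
tool_rot: [-0.181, -3.135, 0.006]
ft_force: [1.0, -0.1, -2.7]
grip_width: 0.244
grip_force: 60.0
```

{"name": "jog_arm", "arguments": {
  "increments": [
    {"tx":0,"ty":0,"tz":10,"wx":0,"wy":0,"wz":0,"gripper":0},
    {"tx":0,"ty":0,"tz":19,"wx":0,"wy":0,"wz":0,"gripper":0},
    {"tx":0,"ty":0,"tz":26,"wx":0,"wy":0,"wz":0,"gripper":0},
    {"tx":0,"ty":0,"tz":30,"wx":0,"wy":0,"wz":0,"gripper":0},
    {"tx":0,"ty":0,"tz":31,"wx":0,"wy":0,"wz":0,"gripper":0}
  ]
}}

```text
time: 39.27
position: [0.4821, 0.4169, 0.0193]
tool_rot: [0.175, 3.136, 0.001]
ft_force: [0.2, -0.6, -2.8]
grip_width: 0.247
grip_force: 60.0
```

```bash
python3 - <<'E'
from h import *
s=ctrl.get_state(); print(s["position"],s["ft_force"])
E
```

```text
[0.48208885 0.41691701 0.01929262] [ 0.15132627 -0.60563826 -2.79322196]
```

Lowering 1.5 mm more, releasing and going up.

{"name": "jog_arm", "arguments": {
  "increments": [
    {"tx":0,"ty":0,"tz":1,"wx":0,"wy":0,"wz":0,"gripper":0},
    {"tx":0,"ty":0,"tz":1.5,"wx":0,"wy":0,"wz":0,"gripper":0},
    {"tx":0,"ty":0,"tz":1.5,"wx":0,"wy":0,"wz":0,"gripper":0.6},
    {"tx":0,"ty":0,"tz":1.5,"wx":0,"wy":0,"wz":0,"gripper":0.6},
    {"tx":0,"ty":0,"tz":1.5,"wx":0,"wy":0,"wz":0,"gripper":0.6}
  ]
}}

```text
time: 39.68
position: [0.4819, 0.4171, 0.0179]
tool_rot: [0.174, 3.136, 0.001]
ft_force: [-0.4, 0.9, 0.4]
grip_width: 0.392
grip_force: 0.0
```

{"name": "jog_arm", "arguments": {
  "increments": [
    {"tx":0,"ty":0,"tz":0,"wx":0,"wy":0,"wz":0,"gripper":0.6},
    {"tx":0,"ty":0,"tz":0,"wx":0,"wy":0,"wz":0,"gripper":0.6},
    {"tx":0,"ty":0,"tz":0,"wx":0,"wy":0,"wz":0,"gripper":0.6},
    {"tx":0,"ty":0,"tz":0,"wx":0,"wy":0,"wz":0,"gripper":0.6},
    {"tx":0,"ty":0,"tz":0,"wx":0,"wy":0,"wz":0,"gripper":0.6}
  ]
}}

```text
time: 40.1
position: [0.4815, 0.4166, 0.017]
tool_rot: [-0.174, -3.137, 0.0]
ft_force: [-0.9, -0.4, -0.3]
grip_width: 0.595
grip_force: 0.0
```

{"name": "jog_arm", "arguments": {
  "increments": [
    {"tx":0,"ty":0,"tz":-15,"wx":0,"wy":0,"wz":0,"gripper":0.6},
    {"tx":0,"ty":0,"tz":-50,"wx":0,"wy":0,"wz":0,"gripper":0.6},
    {"tx":0,"ty":0,"tz":-90,"wx":0,"wy":0,"wz":0,"gripper":0.6},
    {"tx":0,"ty":0,"tz":-130,"wx":0,"wy":0,"wz":0,"gripper":0.6},
    {"tx":0,"ty":0,"tz":-170,"wx":0,"wy":0,"wz":0,"gripper":0.6}
  ]
}}

```text
time: 40.52
position: [0.4809, 0.4167, 0.1899]
tool_rot: [-0.173, -3.137, -0.001]
ft_force: [1.7, 0.8, -0.4]
grip_width: 0.6
grip_force: 0.0
```

{"name": "jog_arm", "arguments": {
  "increments": [
    {"tx":0,"ty":0,"tz":-30,"wx":0,"wy":0,"wz":0,"gripper":0.6},
    {"tx":0,"ty":0,"tz":-50,"wx":0,"wy":0,"wz":0,"gripper":0.6},
    {"tx":0,"ty":0,"tz":-50,"wx":0,"wy":0,"wz":0,"gripper":0.6},
    {"tx":0,"ty":0,"tz":-50,"wx":0,"wy":0,"wz":0,"gripper":0.6},
    {"tx":0,"ty":0,"tz":-50,"wx":0,"wy":0,"wz":0,"gripper":0.6}
  ]
}}

```text
time: 40.93
position: [0.4812, 0.4162, 0.2367]
tool_rot: [-0.174, -3.137, 0.001]
ft_force: [1.0, -0.7, -0.9]
grip_width: 0.598
grip_force: 0.0
```

```bash
python3 - <<'E'
from h import *
t=vision.get_image("top"); a=t["color"][150:390,120:540]; s=vision.get_image("scene")["color"][150:390,200:540]
print([(np.round(d["bbox"]).tolist(),round(d["conf"],2),ray(t,[[(d["bbox"][0]+d["bbox"][2])/2,(d["bbox"][1]+d["bbox"][3])/2]],.06).round(3)) for d in vision.spot_in("top","can0")])
cv2.imwrite("pics/fin.png",np.vstack([cv2.resize(a,(525,300)),cv2.resize(s,(525,300))]))
im=vision.get_image("wrist"); w=im["color"].astype(int)
print("bar(wrist)",rect(im,(w.max(2)<85)&(w[:,:,2]-w[:,:,0]<25)&(np.arange(480)[:,None]<290),.036,(323,200)),"board",rect(im,(w[:,:,2]-w[:,:,0]>40)&(np.arange(480)[:,None]<290),.012))
E
```

```text
[([440.0, 218.0, 471.0, 247.0], 0.96, array([[ 0.67, -0.41]])), ([354.0, 174.0, 380.0, 204.0], 0.93, array([[ 0.801, -0.166]])), ([318.0, 299.0, 341.0, 323.0], 0.91, array([[ 0.457, -0.053]])), ([478.0, 220.0, 517.0, 248.0], 0.9, array([[ 0.662, -0.525]])), ([268.0, 296.0, 294.0, 327.0], 0.74, array([[0.459, 0.08 ]])), ([157.0, 261.0, 177.0, 335.0], 0.15, array([[0.501, 0.399]]))]
bar(wrist) (array([464., 420.], dtype=float32), np.float32(204.4), np.float32(20.9), -0.118) board (array([454.9, 420.7], dtype=float32), np.float32(248.0), np.float32(139.9), -0.082)
```

View pics/fin.png

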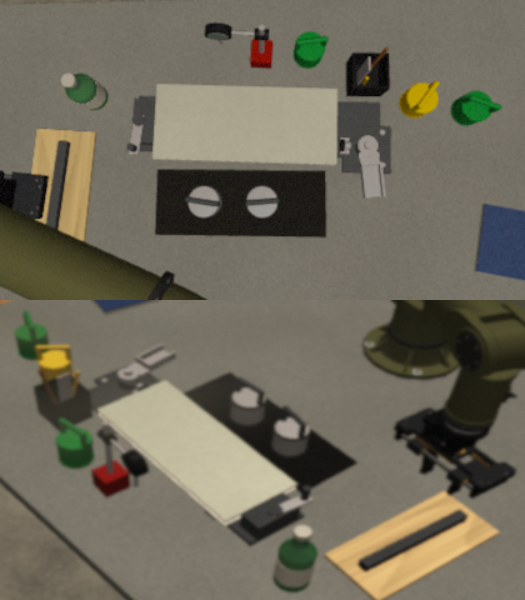

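Everything checks out. The canisters stand on the mat at (204,201) and (262,201), the hasp is swung off, and the lever is open at (372,170). The bar lies along the board and the arm is clear of everything. Handing in.

```bash
python3 -c "
from bench import ctrl
print(ctrl.close_job())"
```

```text
the job is handed in; nothing more can be done
None
```

I finished and handed in the job at about 41 s of simulated time; the hand-in returned no verdict, but the last pictures show both canisters upright on the mat, the hasp off the panel, the clamp open and the bar back on its board.

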